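# Nest three bath dippers on one hook

## Task

Hang the three bath dippers by their loops on the stand's hook, one after another, largest first: the large blue one pushed back on the hook, then the medium green one in front of it with its cup dipping into the large cup's mouth, then the small orange one the same way in the medium cup. Cups stay on the side away from the post; set each down gently on the hook, neither ramming nor dropping it, let go of it before taking the next, and leave the bottles and the tumbler where they stand.

Things in the scene. Friction and masses are not known exactly. Their poses are not given: they have to be found in the camera images.
- large: the largest bath dipper, rigid blue plastic, about 160 g: open cup 112 mm across, 60 mm high, wall 3 mm, bottom 5 mm; on its side a flat upright strap handle 16 mm wide, 5 mm thick, ending in a loop. Starts standing on the counter. Origin: centre of its underside; z up the handle, x from cup axis to handle, y across the loop
- large_loop (a point): centre of the blue dipper's loop, 175 mm above its underside, 57.5 mm in +x from the cup axis; dipper's axes. The loop stands in the y-z plane, 14 mm thick (arch 6); outside 34 mm wide with flat upright sides from 23 mm below to 11 mm above centre (pinch these across y); hole 24 mm wide, from 18 mm below to 18 mm above centre; arched top ends 24 mm above centre
- large_foot (a point): centre of the underside of the blue dipper's cup; dipper's axes
- large_mouth (a point): centre of the blue cup's mouth at rim height, 60 mm above its underside; dipper's axes
- medium: the middle bath dipper, rigid green plastic, about 110 g: open cup 78 mm across, 50 mm high, wall 3 mm, bottom 5 mm; on its side a flat upright strap handle 16 mm wide, 5 mm thick, ending in a loop. Starts standing on the counter. Origin: centre of its underside; z up the handle, x from cup axis to handle, y across the loop
- medium_loop (a point): centre of the green dipper's loop, 135 mm above its underside, 40.5 mm in +x from the cup axis; dipper's axes. The loop stands in the y-z plane, 14 mm thick (arch 6); outside 34 mm wide with flat upright sides from 23 mm below to 11 mm above centre (pinch these across y); hole 24 mm wide, from 18 mm below to 18 mm above centre; arched top ends 24 mm above centre
- medium_foot (a point): centre of the underside of the green dipper's cup; dipper's axes
- medium_mouth (a point): centre of the green cup's mouth at rim height, 50 mm above its underside; dipper's axes
- small: the smallest bath dipper, rigid orange plastic, about 70 g: open cup 44 mm across, 40 mm high, wall 3 mm, bottom 5 mm; on its side a flat upright strap handle 16 mm wide, 5 mm thick, ending in a loop. Starts standing on the counter. Origin: centre of its underside; z up the handle, x from cup axis to handle, y across the loop
- small_loop (a point): centre of the orange dipper's loop, 107 mm above its underside, 23.5 mm in +x from the cup axis; dipper's axes. The loop stands in the y-z plane, 14 mm thick (arch 6); outside 34 mm wide with flat upright sides from 23 mm below to 11 mm above centre (pinch these across y); hole 24 mm wide, from 18 mm below to 18 mm above centre; arched top ends 24 mm above centre
- small_foot (a point): centre of the underside of the orange dipper's cup; dipper's axes
- hook_root (a point): root of the stand's one hook, on the bar's axis, 235 mm above the counter; z up, x from hook tip to post, y across. Round bar 10 mm thick: from here 75 mm in -x rising 20 mm (15 degrees), then the tip goes 15 mm more in -x and 13 mm up, round end of 5 mm radius. At x = 0 a dark flange 30 mm across stops the loops. A loop centre hangs 13 mm below the bar axis, and can be carried 24 mm higher
- hook_tip (a point): centre of the round end of the hook bar; axes as hook_root. With loops 14 to 20 mm apart on the bar, each smaller cup's underside hangs about 15 mm below the rim of the next larger cup
- top_bar (a point): middle of the stand's top bar, a round chrome bar 12 mm thick and 170 mm long in y, straight above hook_root by 116 mm, carried by the post; same axes. An upright gripper does not fit between top bar, post and loop: lean the tool 30 to 40 degrees, its back end towards -x of the stand
- stand: fixed hook stand: oak base 160 x 150 x 10 mm, square chrome post 16 mm wide with its front face 25 mm behind the hook root (+x), a cross bar at its top; 120 mm below the root a black rubber crossbar 72 mm wide, front 4 mm nearer than the flange, keeps hung handles upright. Origin on the counter under hook_root, same axes
- soap: bystander: green glass soap bottle, 60 mm diameter, 150 mm tall, origin at its underside, beside the stand
- lotion: bystander: white lotion bottle with red cap, 48 mm diameter, 130 mm tall, origin at its underside
- tumbler: bystander: blue ceramic tumbler, 74 mm diameter, 100 mm tall, origin at its underside
There are look-alikes about, which are no part of the job. Several things have the shape of the large; the one meant has the colours described above.

How it is judged:
By the outcome, as a careful person would: the job done as asked, in the order asked, and still so for the second after the job is handed in, with the robot touching nothing.
It also fails if it takes over 72 s, if anything falls off the work surface, if the arm or the gripper's body presses on something with over 40 N, if the wrist force passes 120 N, or if a joint passes its speed limit or range.

## Robot

A 7-joint arm with a two-finger parallel gripper is mounted at the origin on the work surface. World frame = base frame: x ahead of the robot, y to its left, z up, the work surface at z = 0. Lengths are in m, angles in degrees, forces in N, time in s.
With the tool pointing down it reaches from about 0.425 to 0.825 m from the base axis. Payload 3.6 kg.
Tool frame: the origin (TCP) lies at the very end of the fingers, on their centre line; the grasp point (between the pads) lies 19 mm behind it; z points along the fingers, y is the line along which they close (so a half turn about z gives the same grasp; the last joint's range is limited). The gripper opens to 93 mm and grips with 3 to 60 N. Pads are 15 mm wide; open, the fingers measure 128 mm over their backs; the gripper's body (75 mm by 188 mm) begins 65 mm behind the grasp point.
Start: joints at [-72.221, 35.231, -0.722, 81.555, 0.464, 63.22, -2.315], TCP at [0.215, 0.613, 0.219] pointing down, gripper open.
Joint ranges: [-178.69, 178.69], [-17.37, 117.87], [-77.05, 75.6], [15.02, 138.74], [-78.02, 258.01], [0.78, 113.62], [-162.83, 162.83]. Speed limits (degrees/s): [159.86, 159.86, 180, 180, 180, 180, 180].

## Interface

Orientations are given as [roll, pitch, yaw] about the fixed x, y, z axes, in that order (R = Rz(yaw) Ry(pitch) Rx(roll)).
In Python, from station import * gives the robot as it stands.
- The arm moves only by the tool apply_moves, never from a script. Its argument "targets" is a list of rows, each a list of 3 entries, a list of its own where there are three numbers: the finger opening in mm, from 0 to 93, then the shift along the tool's x, y, z in units of 25 mm (1.0 is 25 mm), then the turn, a rotation vector about the tool's x, y, z in units of 6 degrees (1.0 is 6 degrees). A call has 1 to 10 rows; each row shifts and turns the commanded pose from where the row before left it, along the tool's axes as they then stand; what a row does not reach is not made up. A row lasts 1/8 s, in which the tool goes at most 62.5 mm and 10.7 degrees, less where a joint would pass 70% of its speed; a pose out of reach is approached as far as the arm can. A call is refused whole if a number of a shift passes 1 or a number of a turn 1, either way. A call with a gripper value outside its range is refused whole. The fingers move at their own pace and stop on an object; the grip force is fixed at half the most. Time passes only in rows, so rows that do not move let the fingers close. It gives the time, the measured TCP pose, the force, the opening and the grip force at its end, in the units of the state.
- observe(): the state, without advancing time (a new reading comes with each control period).
- camera(name): name is "scene" or "top" or "wrist"; returns a dict with "pixels" (480x640x3 uint8, red, green, blue), "vertical_fov" (degrees; the focal length in pixels is half the picture's height over the tangent of half this angle, whatever the lens; pixels are square), "cx", "cy" (the principal point, pixels), "eye" and "orientation" of the camera in the world. Camera axes: x right, y down, z forward; pixel columns grow to the right and rows downward; lengths in m; the calibration is good to about 2 mm. A picture is of the moment at which its call begins. There is no depth.
- job_done(): hands the job in; it is judged then, once.
The state is a dict: "t": time; "joints": joint angles; "qd": joint speeds; "joint_efforts": joint torques, N m; "eef_pos": TCP position; "tcp_rot": TCP orientation; "contact_force": force on the tool from outside, world axes, zero at the start; "moment": the same for the moment, N m; "finger_gap": finger opening in m; "grasp_force": force on a finger pad.
Only numpy, scipy, OpenCV 4.12 (cv2) and the standard library are available. Lean on these libraries where they do the work, as an engineer would, in place of code of your own. Each camera call takes 0.05 s, during which the arm holds its last target. There are 200 camera calls.

## Working session

There is one attempt and no reset: what is moved stays moved. The work goes in short steps, Python scripts to look and compute and a tool call to move; the robot and the scene stay as the last step left them, time stands still between calls to the robot, and variables do not carry over. Pictures are saved under pics/ and viewed, at most 10 in all, crops included, and the job is handed in when it is done.

Besides the shell and the picture viewer there is one more tool, called after "Call:" in YAML: its name, and indented under it one key for each argument. apply_moves: Moves the arm, as the interface text tells. Its arguments: {"type":"object","properties":{"targets":{"type":"array","items":{"type":"array"}}},"required":["targets"]}

```bash
ls; mkdir -p pics; python3 - <<'E'
from station import *
import cv2
print(observe())
for n in ("scene","top","wrist"):
    c=camera(n); cv2.imwrite(f"pics/{n}0.png",c["pixels"][:,:,::-1])
    print(n,{k:v for k,v in c.items() if k!="pixels"})
E
```

```text
pics
{'t': 0.0, 'joints': array([-72.22123595,  35.28683796,  -0.72372512,  81.64116869,
         0.46519874,  63.22007171,  -2.31499032]), 'qd': array([ 0.06220179,  0.05110731, -0.07158951,  0.12077015,  0.0652901 ,
       -0.0561857 , -0.08301524]), 'joint_efforts': array([ 1.43202633e-04, -4.58934689e+01,  2.09098547e-01, -1.65738058e+01,
       -6.11264049e-02,  2.04473053e-02,  2.41065172e-04]), 'eef_pos': array([0.21452857, 0.61273152, 0.21750936]), 'tcp_rot': array([-1.79854837e+02,  2.56868960e-03,  1.60707676e+02]), 'contact_force': array([-0.33238054,  0.21275726,  0.59312995]), 'moment': array([-0.0091368 , -0.01652414, -0.0482554 ]), 'grasp_force': 0.0, 'finger_gap': 0.09285226726459002}
scene {'vertical_fov': 53.44058756871617, 'cx': 322.92951079064153, 'cy': 236.67255695145113, 'eye': array([ 1.385754  , -0.44801235,  0.79832358]), 'orientation': array([-121.82399439,    0.99008214,   64.13934831])}
top {'vertical_fov': 44.82765489212191, 'cx': 314.74393794021375, 'cy': 232.17512183452808, 'eye': array([ 0.47179225, -0.06039939,  1.54195233]), 'orientation': array([-174.6469939 ,   -0.48728999,  -90.45578056])}
wrist {'vertical_fov': 70.90387365625851, 'cx': 313.79941512220944, 'cy': 243.50189384740185, 'eye': array([0.13890835, 0.63928733, 0.38419281]), 'orientation': array([1.63359868e+02, 1.08902684e-01, 7.06459470e+01])}
```

View pics/scene0.png

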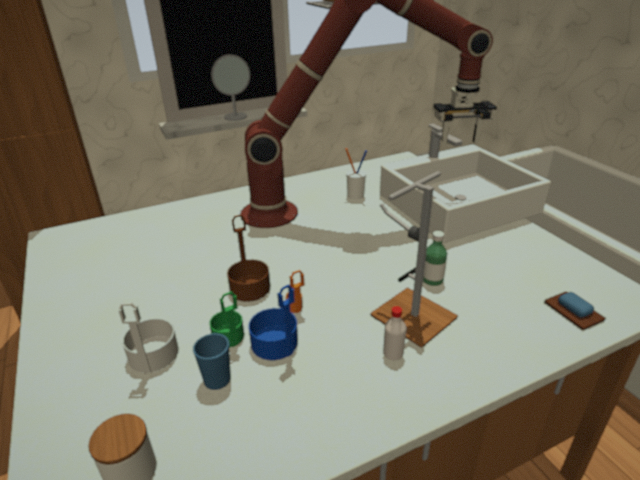

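View pics/top0.png

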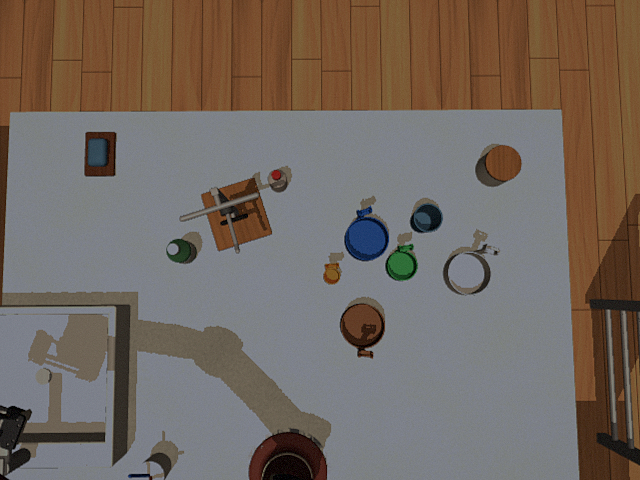

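The scene view shows the large blue dipper at (273,333), the green at (227,325), the orange at (296,298), and the stand's post at (422,250) with its hook towards (400,278). The top view has blue at (367,239), green at (401,265), orange at (332,273), and the stand at (235,212) with its hook tip near (238,250). The things shaped like the large dipper are brown (362,325), grey (467,272) and blue (367,239). Blue is the one meant, because only its colour fits. I'll confirm that in an enlarged crop.

```bash
cat > h.py <<'E'
from station import *
import numpy as np, cv2
from scipy.spatial.transform import Rotation as R
from scipy.optimize import minimize
def rot(o): return R.from_euler('xyz',o,degrees=True).as_matrix()
def proj(c,P):
    P=np.atleast_2d(P); q=(P-c["eye"])@rot(c["orientation"]); f=240/np.tan(np.radians(c["vertical_fov"]/2))
    return np.c_[c["cx"]+f*q[:,0]/q[:,2], c["cy"]+f*q[:,1]/q[:,2]]
def ray(c,u,v):
    f=240/np.tan(np.radians(c["vertical_fov"]/2))
    return rot(c["orientation"])@np.array([(u-c["cx"])/f,(v-c["cy"])/f,1])
def onplane(c,u,v,z):
    d=ray(c,u,v); return c["eye"]+d*(z-c["eye"][2])/d[2]
D=dict(large=(.112,.060,.0575,.175),medium=(.078,.050,.0405,.135),small=(.044,.040,.0235,.107))
def T(p,P): # x,y,z,yaw pose
    return R.from_euler('z',p[3],degrees=True).apply(P)+np.array(p[:3])
a=np.linspace(0,2*np.pi,40)
E
python3 - <<'E'
from h import *
t=camera("top");s=camera("scene")
import pickle; pickle.dump((t,s),open("c0.pkl","wb"))
A=cv2.resize(t["pixels"][180:310,300:430],(390,390),interpolation=cv2.INTER_CUBIC)
B=cv2.resize(s["pixels"][260:390,190:320],(390,390),interpolation=cv2.INTER_CUBIC)
C=cv2.resize(t["pixels"][170:265,165:300],(390,210*390//300),interpolation=cv2.INTER_CUBIC)[:200]
Dd=cv2.resize(s["pixels"][160:345,360:480],(130,200),interpolation=cv2.INTER_CUBIC)
im=np.zeros((600,790,3),np.uint8);im[:390,:390]=A;im[:390,395:785]=B;im[395:595,:390]=C[:200]
im[395:595,395:525]=Dd
cv2.imwrite("pics/crop1.png",im[:,:,::-1])
E
```

```text
(no output)
```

View pics/crop1.png

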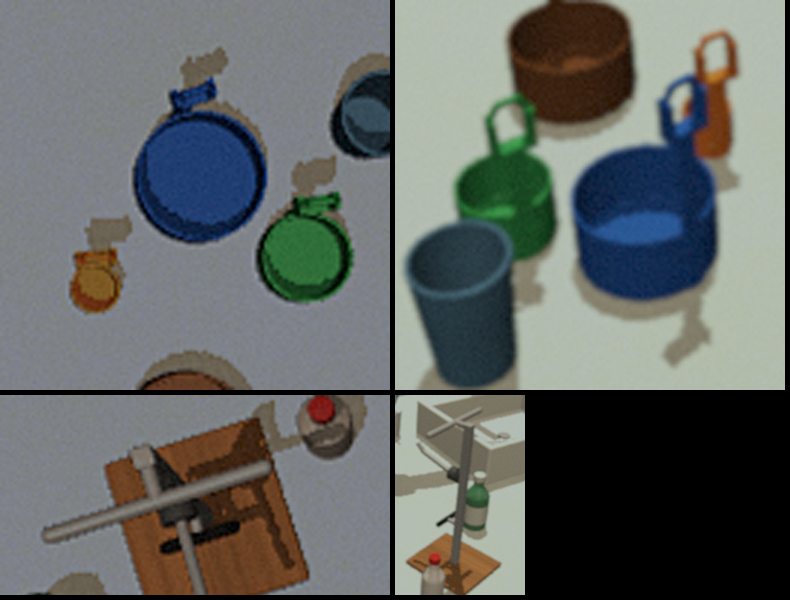

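The crop confirms it: the only saturated-blue dipper is centred at crop (200,175), which is top (367,238). Its loop is on the far (+x) side. The green and orange dippers stand beside it with their loops also at +x. Next I'll fit the poses by silhouette.

```bash
cat > fit.py <<'E'
from h import *
import pickle
HUE=dict(large=(105,128,110),medium=(45,80,90),small=(5,20,150))
def mask(c,n,win=None):
    h=cv2.cvtColor(c["pixels"],cv2.COLOR_RGB2HSV); lo,hi,s=HUE[n]
    m=((h[...,0]>=lo)&(h[...,0]<=hi)&(h[...,1]>=s)&(h[...,2]>25)).astype(np.uint8)
    k,l,st,_=cv2.connectedComponentsWithStats(m)
    out=np.zeros_like(m)
    if win: x0,y0,x1,y1=win; out[y0:y1,x0:x1]=m[y0:y1,x0:x1]; return out
    return m
S=4
def render(c,p,n):
    d,hh,lx,lz=D[n]; r=d/2
    im=np.zeros((480*S,640*S),np.uint8)
    def hull(P): cv2.fillConvexPoly(im,cv2.convexHull((proj(c,T(p,P))*S).round().astype(np.int32)),1)
    hull(np.r_[np.c_[r*np.cos(a),r*np.sin(a),0*a],np.c_[r*np.cos(a),r*np.sin(a),0*a+hh]])
    def box(x,y,z): hull(np.array([[i,j,k] for i in x for j in y for k in z]))
    box((lx-.0025,lx+.0025),(-.008,.008),(.005,lz-.018))
    t=.007
    box((lx-t,lx+t),(-.017,-.012),(lz-.023,lz+.011));box((lx-t,lx+t),(.012,.017),(lz-.023,lz+.011))
    box((lx-t,lx+t),(-.017,.017),(lz-.023,lz-.018))
    b=np.linspace(0,np.pi,9); A=np.c_[.017*np.cos(b),.011+.013*np.sin(b)];B=np.c_[.012*np.cos(b),.011+.007*np.sin(b)]
    for i in range(8): hull(np.array([[lx+s*.003,q[0],lz+q[1]] for s in(-1,1) for q in (A[i],A[i+1],B[i],B[i+1])]))
    return cv2.resize(im.astype(np.float32),(640,480),interpolation=cv2.INTER_AREA)
def fit(views,n,p0):
    ms=[(c,mask(c,n,w).astype(np.float32)) for c,w in views]
    def cost(q):
        p=[q[0]/100,q[1]/100,0,q[2]*10]
        return sum(np.abs(render(c,p,n)-m).sum()/m.sum() for c,m in ms)
    best=None
    for y in p0[2]:
        r=minimize(cost,[p0[0]*100,p0[1]*100,y/10],method='Nelder-Mead',options=dict(initial_simplex=np.array([p0[0]*100,p0[1]*100,y/10])+np.array([[0,0,0],[1,0,0],[0,1,0],[0,0,1.5]]),xatol=.01,fatol=1e-4))
        if best is None or r.fun<best.fun: best=r
    return best.x*[.01,.01,10],best.fun
E
python3 - <<'E'
from fit import *
t,s=pickle.load(open("c0.pkl","rb"))
W=dict(large=((335,195,395,270),(244,280,305,360)),medium=((382,235,422,285),(205,286,250,350)),small=((318,255,345,288),(285,268,308,316)))
uv=dict(large=(367,239),medium=(401,265),small=(332,273))
for n in W:
    o=onplane(t,*uv[n],.03)
    for vs in ([(t,W[n][0])],[(t,W[n][0]),(s,W[n][1])]):
        print(n,o[:2].round(3),*fit(vs,n,(o[0],o[1],(0,-20))))
for n,c in (("top",t),("scene",s)):
    pass
A=cv2.resize(t["pixels"][175:260,175:290],(790,584),interpolation=cv2.INTER_CUBIC)
B=cv2.resize(s["pixels"][160:300,370:450],(340,595),interpolation=cv2.INTER_CUBIC)
im=np.zeros((600,800,3),np.uint8);im[:338,:456]=cv2.resize(A,(456,338));im[:595,458:798]=B
g=observe
cv2.imwrite("pics/crop2.png",np.clip(im.astype(float)*1.3,0,255)[:,:,::-1])
E
```

```text
large [ 0.595 -0.211] [ 0.59409208 -0.20887264 18.05407468] 0.10242380201816559
large [ 0.595 -0.211] [ 0.59367955 -0.20778532 16.94893076] 0.2799728512763977
medium [ 0.526 -0.298] [ 0.52426058 -0.30009826  9.46132616] 0.17295189201831818
medium [ 0.526 -0.298] [ 0.52374006 -0.29890212  9.63888336] 0.6611253023147583
small [ 0.507 -0.118] [ 0.49871544 -0.11805138  6.87910076] 0.14560440182685852
small [ 0.507 -0.118] [ 0.49839953 -0.11631962  2.91690278] 1.7803891897201538[ WARN:0@6.250] global loadsave.cpp:1063 imwrite_ Unsupported depth image for selected encoder is fallbacked to CV_8U.
```

View pics/crop2.png

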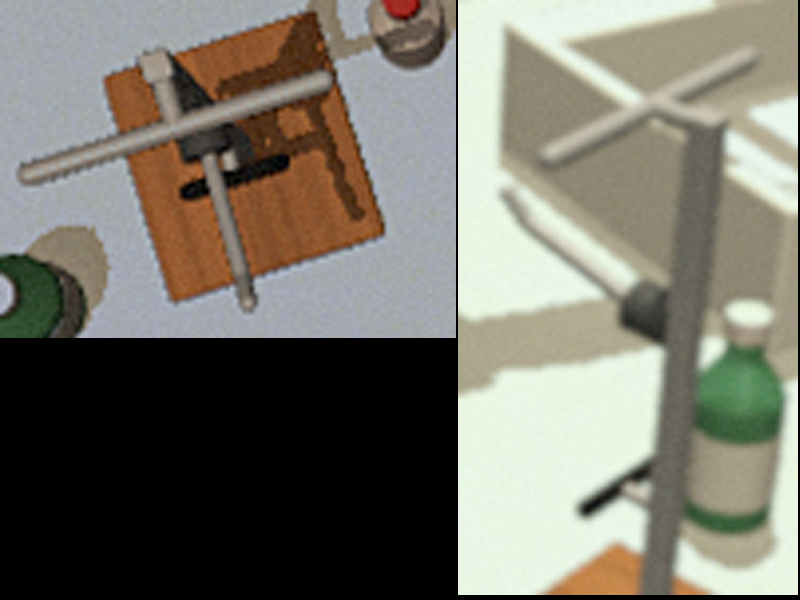

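```bash
python3 - <<'E'
from h import *
import pickle
from scipy.optimize import least_squares
t,s=pickle.load(open("c0.pkl","rb"))
M=np.array([[-.0885,0,.268-.0],[0,.085,.351],[0,-.085,.351]])
ot=np.array([[237.5,250.7],[181.05,219.1],[258.2,195.2]]);os=np.array([[382.5,207],[390.5,196.9],[439.9,172.9]])
for w in ((1,0),(0,1),(1,1)):
    f=lambda q:np.r_[w[0]*(proj(t,T([q[0],q[1],0,q[2]*50],M))-ot).ravel(),w[1]*(proj(s,T([q[0],q[1],0,q[2]*50],M))-os).ravel()]
    r=least_squares(f,[.6,.1,.3],x_scale=[.01,.01,.1]); print(w,r.x*[1,1,50],r.fun.round(1))
q=r.x*[1,1,50]; p=[q[0],q[1],0,q[2]]
print("tip",T(p,[-.09,0,.268]),"root",T(p,[0,0,.235]))
print(proj(t,T(p,[0,0,.235])),proj(s,T(p,[0,0,.235])))
E
```

```text
(1, 0) [ 0.6364436   0.12382635 17.14619285] [-0.2 -0.2 -0.9  0.4  1.1 -0.3 -0.  -0.   0.  -0.  -0.   0. ]
(0, 1) [  0.58608339   0.15399997 106.57881309] [  0.   -0.    0.    0.   -0.   -0.    1.8  12.7  -6.7 -33.7   4.2  12.8]
(1, 1) [ 0.62871351  0.13922522 45.77839255] [  9.8  -7.1   2.   21.5 -17.  -13.6  -6.    3.6  33.4 -29.7 -28.2  27. ]
tip [0.56594432 0.07472694 0.268     ] root [0.62871351 0.13922522 0.235     ]
[[220.87388274 217.61162753]] [[413.73824793 228.53669895]]
```

```bash
python3 - <<'E'
from h import *
import pickle
from scipy.optimize import least_squares
t,s=pickle.load(open("c0.pkl","rb"))
M=np.array([[-.0885,0,.268-.0],[0,.085,.351],[0,-.085,.351]])
ot=np.array([[237.5,250.7],[181.05,219.1],[258.2,195.2]]);os=np.array([[382.5,207],[439.9,172.9],[390.5,196.9]])
for w in ((1,0),(0,1),(1,1)):
    f=lambda q:np.r_[w[0]*(proj(t,T([q[0],q[1],0,q[2]*50],M))-ot).ravel(),w[1]*(proj(s,T([q[0],q[1],0,q[2]*50],M))-os).ravel()]
    r=least_squares(f,[.6,.1,.3],x_scale=[.01,.01,.1]); print(w,r.x*[1,1,50],r.fun.round(1))
q=r.x*[1,1,50]; p=[q[0],q[1],0,q[2]]
print("tip",T(p,[-.09,0,.268]),"root",T(p,[0,0,.235]))
print(proj(t,T(p,[0,0,.235])),proj(s,T(p,[0,0,.235])))
E
```

```text
(1, 0) [ 0.6364436   0.12382635 17.14619285] [-0.2 -0.2 -0.9  0.4  1.1 -0.3 -0.  -0.  -0.   0.  -0.   0. ]
(0, 1) [ 0.63721731  0.12813555 17.45556693] [-0.  -0.  -0.   0.  -0.  -0.   0.2 -1.5 -0.3  0.4  0.1  1.1]
(1, 1) [ 0.63731586  0.12558025 17.29522252] [-0.9 -0.6 -1.7  0.1  0.2 -0.8 -0.6 -1.2 -1.1  0.6 -1.   1.3]
tip [0.55138516 0.09882367 0.268     ] root [0.63731586 0.12558025 0.235     ]
[[226.94764183 213.78881923]] [[410.94681538 231.69200393]]
```

```bash
cat > plan.py <<'E'
from h import *
import sys, json
def tool(yaw,lean):   # tool y across loop, back end leaned to -x
    y=np.radians(yaw);l=np.radians(lean)
    z=np.array([np.sin(l)*np.cos(y),np.sin(l)*np.sin(y),-np.cos(l)]);Y=np.array([-np.sin(y),np.cos(y),0])
    return R.from_matrix(np.c_[np.cross(Y,z),Y,z])
def wp(L,yaw,lean,past,back=0):  # loop centre L -> TCP pose, 'past' m beyond loop centre
    r=tool(yaw,lean); return np.array(L)+r.apply([0,0,past-back]),r
def plan(wps,start=None):
    """wps: (pos,rot,opening,max mm per axis per row)"""
    if start is None:
        o=observe(); start=(o["eef_pos"],R.from_euler('xyz',o["tcp_rot"],degrees=True))
    p,r=start; rows=[]
    for P,Q,g,v in wps:
        p0,r0=p,r; rv=(r0.inv()*Q).as_rotvec(degrees=True)
        n=int(np.ceil(max(np.abs(rv).max()/5.7,np.linalg.norm(P-p0)*1000/(v*1.0),1)))
        for i in range(1,n+1):
            tr=r0*R.from_rotvec(rv*i/n,degrees=True); tp=p0+(P-p0)*i/n
            q=.05 if i<n else .02
            s=np.clip(np.round(r.inv().apply(tp-p)/.025/q)*q,-1,1); w=np.clip(np.round((r.inv()*tr).as_rotvec(degrees=True)/6/q)*q,-1,1)
            p=p+r.apply(s*.025); r=r*R.from_rotvec(w*6,degrees=True)
            rows.append([g,[round(float(x),2)+0. for x in s],[round(float(x),2)+0. for x in w]])
        print("# wp end row",len(rows),p.round(4),"err mm",np.round((P-p)*1000,1),"deg",round(np.degrees((r.inv()*Q).magnitude()),2))
    for i in range(0,len(rows),10): print(json.dumps(rows[i:i+10],separators=(',',':')))
    return p,r
ST=[.6370,.1250,0,17.2]
def st(x,y,z): return T(ST,np.array([x,y,.235+z]))
E
python3 - <<'E'
from plan import *
L=T([.594,-.2085,0,17.5],[.0575,0,.175]); print(L)
a,ra=wp(L,17.5,35,.013,.09)
plan([(np.array([.36,.33,.42]),tool(20,0),93,24.5),(np.array([.42,.05,.42]),tool(17.5,15),93,24.5),(a,ra,93,24.5)])
E
```

```text
[ 0.64883872 -0.19120942  0.175     ]
# wp end row 16 [0.3601 0.3299 0.4201] err mm [-0.1  0.1 -0.1] deg 0.07
# wp end row 28 [0.4202 0.0503 0.4198] err mm [-0.2 -0.3  0.2] deg 0.05
# wp end row 43 [ 0.6069 -0.2042  0.2381] err mm [-0.2 -0.2 -0. ] deg 0.04
[[93,[-0.6,-0.55,-0.5],[0.0,0.0,-0.4]],[93,[-0.55,-0.55,-0.5],[0.0,0.0,-0.4]],[93,[-0.5,-0.6,-0.5],[0.0,0.0,-0.45]],[93,[-0.5,-0.65,-0.5],[0.0,0.0,-0.4]],[93,[-0.5,-0.6,-0.5],[0.0,0.0,-0.4]],[93,[-0.45,-0.7,-0.5],[0.0,0.0,-0.4]],[93,[-0.4,-0.65,-0.55],[0.0,0.0,-0.4]],[93,[-0.4,-0.7,-0.5],[0.0,0.0,-0.4]],[93,[-0.35,-0.7,-0.5],[0.0,0.0,-0.45]],[93,[-0.3,-0.75,-0.5],[0.0,0.0,-0.4]]]
[[93,[-0.3,-0.75,-0.5],[0.0,0.0,-0.4]],[93,[-0.3,-0.75,-0.5],[0.0,0.0,-0.4]],[93,[-0.2,-0.75,-0.5],[0.0,0.0,-0.4]],[93,[-0.2,-0.75,-0.5],[0.0,0.0,-0.45]],[93,[-0.2,-0.8,-0.5],[0.0,0.0,-0.4]],[93,[-0.12,-0.78,-0.52],[0.0,0.0,-0.4]],[93,[0.15,-0.95,0.0],[0.0,-0.2,0.05]],[93,[0.1,-0.95,0.0],[0.0,-0.2,0.0]],[93,[0.15,-0.95,0.0],[0.0,-0.25,0.05]],[93,[0.1,-0.95,0.0],[0.0,-0.2,0.05]]]
[[93,[0.1,-0.95,0.0],[0.0,-0.2,0.0]],[93,[0.15,-0.95,-0.05],[0.0,-0.2,0.05]],[93,[0.1,-0.9,0.0],[0.05,-0.2,0.05]],[93,[0.1,-0.95,0.0],[0.0,-0.2,0.05]],[93,[0.1,-0.95,0.0],[0.0,-0.25,0.0]],[93,[0.1,-0.95,-0.05],[0.0,-0.2,0.05]],[93,[0.1,-0.95,0.0],[0.0,-0.2,0.05]],[93,[0.08,-0.96,-0.02],[0.0,-0.2,0.02]],[93,[-0.15,-0.8,0.55],[0.0,-0.2,0.0]],[93,[-0.1,-0.8,0.55],[0.0,-0.25,0.0]]]
[[93,[-0.1,-0.8,0.5],[0.0,-0.2,0.0]],[93,[-0.1,-0.8,0.55],[0.0,-0.25,0.0]],[93,[-0.1,-0.8,0.55],[0.0,-0.2,0.0]],[93,[-0.1,-0.8,0.55],[0.0,-0.25,0.0]],[93,[-0.05,-0.8,0.55],[0.0,-0.2,0.0]],[93,[-0.05,-0.8,0.55],[0.0,-0.25,0.0]],[93,[0.0,-0.75,0.6],[0.0,-0.2,0.0]],[93,[-0.05,-0.8,0.55],[0.0,-0.25,0.0]],[93,[0.0,-0.8,0.55],[0.0,-0.2,0.0]],[93,[0.0,-0.8,0.55],[0.0,-0.2,0.0]]]
[[93,[0.0,-0.8,0.55],[0.0,-0.25,0.0]],[93,[0.05,-0.8,0.55],[0.0,-0.2,0.0]],[93,[0.04,-0.8,0.56],[0.0,-0.24,0.0]]]
```

Call:
apply_moves:
  targets:
    - [93,[-0.6,-0.55,-0.5],[0,0,-0.4]]
    - [93,[-0.55,-0.55,-0.5],[0,0,-0.4]]
    - [93,[-0.5,-0.6,-0.5],[0,0,-0.45]]
    - [93,[-0.5,-0.65,-0.5],[0,0,-0.4]]
    - [93,[-0.5,-0.6,-0.5],[0,0,-0.4]]
    - [93,[-0.45,-0.7,-0.5],[0,0,-0.4]]
    - [93,[-0.4,-0.65,-0.55],[0,0,-0.4]]
    - [93,[-0.4,-0.7,-0.5],[0,0,-0.4]]
    - [93,[-0.35,-0.7,-0.5],[0,0,-0.45]]
    - [93,[-0.3,-0.75,-0.5],[0,0,-0.4]]

```text
t: 1.5
eef_pos: [0.3052, 0.4353, 0.3452]
tcp_rot: [-180.0, -0.0, -174.6]
contact_force: [0.1, 0.0, -0.9]
finger_gap: 0.0928
grasp_force: 0.0
```

Call:
apply_moves:
  targets:
    - [93,[-0.3,-0.75,-0.5],[0,0,-0.4]]
    - [93,[-0.3,-0.75,-0.5],[0,0,-0.4]]
    - [93,[-0.2,-0.75,-0.5],[0,0,-0.4]]
    - [93,[-0.2,-0.75,-0.5],[0,0,-0.45]]
    - [93,[-0.2,-0.8,-0.5],[0,0,-0.4]]
    - [93,[-0.1,-0.8,-0.5],[0,0,-0.4]]
    - [93,[0.15,-0.95,0],[0,-0.2,0.05]]
    - [93,[0.1,-0.95,0],[0,-0.2,0]]
    - [93,[0.15,-0.95,0],[0,-0.25,0.05]]
    - [93,[0.1,-0.95,0],[0,-0.2,0.05]]

```text
t: 2.75
eef_pos: [0.38, 0.2348, 0.4195]
tcp_rot: [180.0, 5.1, -160.9]
contact_force: [1.1, -0.3, 0.3]
finger_gap: 0.0931
grasp_force: 0.0
```

Call:
apply_moves:
  targets:
    - [93,[0.1,-0.95,0],[0,-0.2,0]]
    - [93,[0.15,-0.95,0],[0,-0.2,0.05]]
    - [93,[0.1,-0.95,0],[0,-0.2,0.05]]
    - [93,[0.1,-0.95,0],[0,-0.2,0.05]]
    - [93,[0.1,-0.95,0],[0,-0.25,0]]
    - [93,[0.1,-0.95,0],[0,-0.2,0.05]]
    - [93,[0.1,-0.95,0],[0,-0.2,0.05]]
    - [93,[0.1,-0.95,0],[0,-0.2,0]]
    - [93,[-0.15,-0.8,0.55],[0,-0.2,0]]
    - [93,[-0.1,-0.8,0.55],[0,-0.25,0]]

```text
t: 4.0
eef_pos: [0.4453, 0.0143, 0.3905]
tcp_rot: [179.7, 17.8, -162.5]
contact_force: [-0.6, 0.1, -0.5]
finger_gap: 0.093
grasp_force: 0.0
```

Call:
apply_moves:
  targets:
    - [93,[-0.1,-0.8,0.5],[0,-0.2,0]]
    - [93,[-0.1,-0.8,0.55],[0,-0.25,0]]
    - [93,[-0.1,-0.8,0.55],[0,-0.2,0]]
    - [93,[-0.1,-0.8,0.55],[0,-0.25,0]]
    - [93,[-0.05,-0.8,0.55],[0,-0.2,0]]
    - [93,[-0.05,-0.8,0.55],[0,-0.25,0]]
    - [93,[0,-0.75,0.6],[0,-0.2,0]]
    - [93,[-0.05,-0.8,0.55],[0,-0.25,0]]
    - [93,[0,-0.8,0.55],[0,-0.2,0]]
    - [93,[0,-0.8,0.55],[0,-0.2,0]]

```text
t: 5.25
eef_pos: [0.5705, -0.1528, 0.2679]
tcp_rot: [179.6, 30.8, -162.5]
contact_force: [0.0, 0.3, -1.5]
finger_gap: 0.0928
grasp_force: 0.0
```

```bash
python3 - <<'E'
from plan import *
o=observe(); print(o["t"],o["eef_pos"],o["tcp_rot"],o["joints"])
L=T([.594,-.2085,0,17.5],[.0575,0,.175])
a,ra=wp(L,17.5,35,.013,.07);b,_=wp(L,17.5,35,.013)
plan([(a,ra,93,24.5),(b,ra,93,20)])
c=camera("wrist");cv2.imwrite("pics/w1.png",c["pixels"][:,:,::-1])
print(proj(c,L))
E
```

```text
5.25 [ 0.5704632  -0.15282926  0.26791109] [ 179.62322732   30.84788948 -162.51296748] [ 21.66301661  18.46549792   2.38002987 110.89944759 -40.28377487
  33.33706474 162.18830928]
# wp end row 4 [ 0.6179 -0.2011  0.2217] err mm [-0.3  0.   0. ] deg 0.07
# wp end row 8 [ 0.6563 -0.1891  0.1644] err mm [-0.3  0.1 -0. ] deg 0.07
[[93,[-0.05,-0.6,0.55],[0.0,-0.15,0.0]],[93,[0.0,-0.6,0.55],[0.05,-0.2,0.0]],[93,[0.0,-0.6,0.55],[0.0,-0.15,0.0]],[93,[0.0,-0.62,0.56],[0.02,-0.2,0.0]],[93,[0.0,0.0,0.7],[0.0,0.0,0.0]],[93,[0.0,0.0,0.7],[0.0,0.0,0.0]],[93,[0.0,0.0,0.7],[0.0,0.0,0.0]],[93,[0.0,0.0,0.7],[0.0,0.0,0.0]]]
[[243.8074673  247.21097801]]
```

View pics/w1.png

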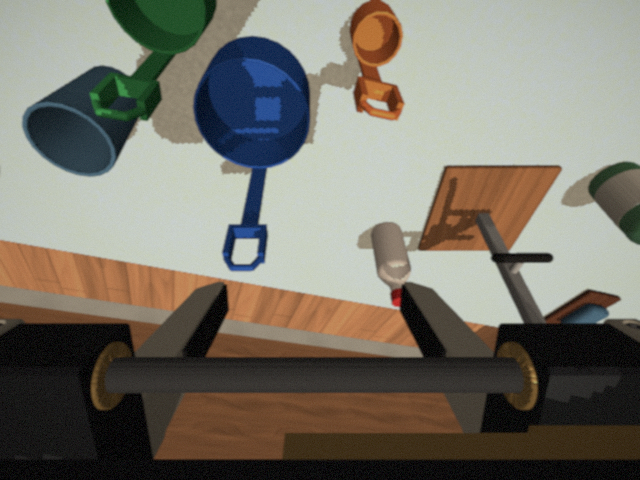

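The wrist view has the blue loop's hole centred at about (245,247). My estimate projects to (244,247), so the pose is good. Joint 7 is almost at its limit, though, so I'll turn the tool a half turn the other way, which gives the same grasp.

Call:
apply_moves:
  targets:
    - [93,[0,0,0],[0,0,1]]
    - [93,[0,0,0],[0,0,1]]
    - [93,[0,0,0],[0,0,1]]
    - [93,[0,0,0],[0,0,1]]
    - [93,[0,0,0],[0,0,1]]
    - [93,[0,0,0],[0,0,1]]
    - [93,[0,0,0],[0,0,1]]
    - [93,[0,0,0],[0,0,1]]
    - [93,[0,0,0],[0,0,1]]
    - [93,[0,0,0],[0,0,1]]

```text
t: 6.55
eef_pos: [0.5699, -0.1527, 0.2694]
tcp_rot: [152.4, 14.5, 133.8]
contact_force: [0.4, 0.4, 0.0]
finger_gap: 0.0929
grasp_force: 0.0
```

Call:
apply_moves:
  targets:
    - [93,[0,0,0],[0,0,1]]
    - [93,[0,0,0],[0,0,1]]
    - [93,[0,0,0],[0,0,1]]
    - [93,[0,0,0],[0,0,1]]
    - [93,[0,0,0],[0,0,1]]
    - [93,[0,0,0],[0,0,1]]
    - [93,[0,0,0],[0,0,1]]
    - [93,[0,0,0],[0,0,1]]
    - [93,[0,0,0],[0,0,1]]
    - [93,[0,0,0],[0,0,1]]

```text
t: 7.8
eef_pos: [0.5699, -0.1527, 0.2696]
tcp_rot: [152.8, -15.2, 81.1]
contact_force: [-0.1, -0.1, 0.1]
finger_gap: 0.0931
grasp_force: 0.0
```

```bash
sed -i 's/Y=np.array(\[-np.sin(y),np.cos(y),0\])/Y=np.array([np.sin(y),-np.cos(y),0])/' plan.py; python3 - <<'E'
from plan import *
o=observe(); print(o["t"],o["eef_pos"],o["tcp_rot"],o["joints"])
L=T([.594,-.2085,0,17.5],[.0575,0,.175])
a,ra=wp(L,17.5,35,.013,.07);b,_=wp(L,17.5,35,.013)
plan([(a,ra,93,24.5),(b,ra,93,20)])
E
```

```text
7.8 [ 0.56991415 -0.15266086  0.26955319] [152.76295288 -15.23388116  81.11146966] [  2.13925024  19.92784526  28.92657579 111.45425896 -52.9044399
  40.36331948  53.70020873]
# wp end row 11 [ 0.6177 -0.201   0.222 ] err mm [-0.  -0.1 -0.3] deg 0.07
# wp end row 15 [ 0.656  -0.189   0.1646] err mm [-0.1 -0.  -0.3] deg 0.07
[[93,[-0.2,0.1,0.2],[-0.05,0.05,0.9]],[93,[-0.15,0.15,0.2],[0.0,0.05,0.9]],[93,[-0.2,0.15,0.2],[-0.05,0.05,0.9]],[93,[-0.15,0.15,0.2],[-0.05,0.05,0.9]],[93,[-0.1,0.2,0.25],[-0.05,0.05,0.95]],[93,[-0.15,0.15,0.2],[0.0,0.05,0.9]],[93,[-0.1,0.2,0.2],[-0.05,0.05,0.9]],[93,[-0.05,0.25,0.2],[-0.05,0.1,0.9]],[93,[-0.1,0.2,0.2],[0.0,0.05,0.9]],[93,[-0.05,0.2,0.2],[-0.05,0.05,0.9]]]
[[93,[0.0,0.22,0.2],[-0.06,0.04,0.92]],[93,[0.0,0.0,0.7],[0.0,0.0,0.0]],[93,[0.0,0.0,0.7],[0.0,0.0,0.0]],[93,[0.0,0.0,0.7],[0.0,0.0,0.0]],[93,[0.0,0.0,0.7],[0.0,0.0,0.0]]]
```

Call:
apply_moves:
  targets:
    - [93,[-0.2,0.1,0.2],[-0.05,0.05,0.9]]
    - [93,[-0.15,0.15,0.2],[0,0.05,0.9]]
    - [93,[-0.2,0.15,0.2],[-0.05,0.05,0.9]]
    - [93,[-0.15,0.15,0.2],[-0.05,0.05,0.9]]
    - [93,[-0.1,0.2,0.25],[-0.05,0.05,0.95]]
    - [93,[-0.15,0.15,0.2],[0,0.05,0.9]]
    - [93,[-0.1,0.2,0.2],[-0.05,0.05,0.9]]
    - [93,[-0.05,0.25,0.2],[-0.05,0.1,0.9]]
    - [93,[-0.1,0.2,0.2],[0,0.05,0.9]]
    - [93,[-0.05,0.2,0.2],[-0.05,0.05,0.9]]

```text
t: 9.05
eef_pos: [0.6134, -0.197, 0.2259]
tcp_rot: [176.5, -34.6, 24.2]
contact_force: [-0.0, 1.0, 0.1]
finger_gap: 0.093
grasp_force: 0.0
```

Call:
apply_moves:
  targets:
    - [93,[0,0.2,0.2],[-0.05,0.05,0.9]]
    - [93,[0,0,0.7],[0,0,0]]
    - [93,[0,0,0.7],[0,0,0]]
    - [93,[0,0,0.5],[0,0,0]]
    - [93,[0,0,0],[0,0,0]]
    - [93,[0,0,0],[0,0,0]]

```text
t: 9.8
eef_pos: [0.6437, -0.1935, 0.1827]
tcp_rot: [179.8, -35.0, 17.7]
contact_force: [0.0, -0.2, -0.6]
finger_gap: 0.0929
grasp_force: 0.0
```

```bash
python3 - <<'E'
from plan import *
o=observe(); print(o["t"],o["eef_pos"],o["tcp_rot"],o["joints"])
L=T([.594,-.2085,0,17.5],[.0575,0,.175])
b,ra=wp(L,17.5,35,.013)
plan([(b,ra,93,20)])
c=camera("wrist");cv2.imwrite("pics/w2.png",c["pixels"][:,:,::-1]);print(proj(c,L))
E
```

```text
9.8 [ 0.6436687  -0.19350317  0.18269796] [179.82067381 -35.03266711  17.74907697] [  7.12944356  33.97374768  28.32509854 108.25454058 -76.00055036
  40.69117078  16.7176354 ]
# wp end row 2 [ 0.656  -0.1891  0.1641] err mm [-0.   0.1  0.3] deg 0.06
[[93,[0.0,0.0,0.45],[0.0,0.0,0.0]],[93,[0.0,-0.02,0.46],[0.0,0.0,0.04]]]
[[312.54185261 288.93520136]]
```

View pics/w2.png

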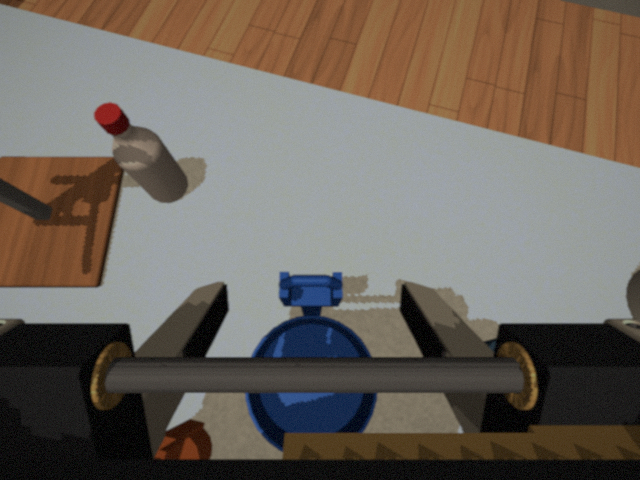

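The wrist view shows the blue loop at (311,288), midway between the open fingers. I'll go in, close and lift.

Call:
apply_moves:
  targets:
    - [93,[0,0,0.45],[0,0,0]]
    - [93,[0,0,0.45],[0,0,0]]
    - [93,[0,0,0],[0,0,0]]
    - [20,[0,0,0],[0,0,0]]
    - [20,[0,0,0],[0,0,0]]
    - [20,[0,0,0],[0,0,0]]
    - [20,[0,0,0],[0,0,0]]
    - [20,[0,0,0],[0,0,0]]
    - [20,[0,0,0],[0,0,0]]

```text
t: 10.98
eef_pos: [0.6561, -0.189, 0.1641]
tcp_rot: [179.9, -35.0, 17.8]
contact_force: [0.9, -0.4, -0.8]
finger_gap: 0.0377
grasp_force: 0.0
```

```bash
python3 - <<'E'
from plan import *
o=observe(); print(o["t"],o["eef_pos"],o["tcp_rot"],o["finger_gap"],o["grasp_force"],o["joints"].round(1))
p=o["eef_pos"]; L=p-tool(17.5,35).apply([0,0,.0125]); print(L)
r=tool(17.5,35); r2=tool(17.2,35)
def W(L,r): return np.array(L)+r.apply([0,0,.0125])
q=plan([(W(L+[0,0,.03],r),r,20,12),(W([.62,-.17,.36],r),r,20,24),(W([.50,.02,.36],r2),r2,20,24.5),(W(st(-.135,0,.055),r2),r2,20,22)])
E
```

```text
10.975 [ 0.65609898 -0.18897028  0.16408719] [179.85693707 -35.02663562  17.77196634] 0.03768077187183006 0.0 [  9.8  35.3  22.8 107.7 -76.9  37.1  17.5]
[ 0.64926111 -0.19112626  0.17432659]
# wp end row 3 [ 0.656  -0.1889  0.1943] err mm [ 0.1 -0.  -0.2] deg 0.03
# wp end row 10 [ 0.627  -0.1677  0.3497] err mm [-0.1 -0.1  0.1] deg 0.03
# wp end row 20 [0.5069 0.022  0.3496] err mm [-0.   0.1  0.1] deg 0.06
# wp end row 25 [0.5149 0.0873 0.2797] err mm [-0.  -0.1  0.1] deg 0.06
[[20,[0.25,0.0,-0.35],[0.0,0.0,0.0]],[20,[0.2,0.0,-0.3],[0.0,0.0,0.0]],[20,[0.24,0.0,-0.34],[0.0,0.0,0.04]],[20,[0.4,-0.15,-0.8],[0.0,0.0,0.0]],[20,[0.4,-0.2,-0.8],[0.0,0.0,0.0]],[20,[0.45,-0.15,-0.8],[0.0,0.0,0.0]],[20,[0.4,-0.15,-0.8],[0.0,0.0,0.0]],[20,[0.4,-0.2,-0.8],[0.0,0.0,0.0]],[20,[0.4,-0.15,-0.8],[0.0,0.0,0.0]],[20,[0.42,-0.16,-0.78],[0.0,0.0,0.0]]]
[[20,[-0.2,-0.85,-0.15],[0.0,0.0,0.0]],[20,[-0.2,-0.9,-0.1],[0.0,0.0,0.0]],[20,[-0.15,-0.85,-0.15],[0.0,0.0,0.0]],[20,[-0.2,-0.85,-0.15],[0.0,0.0,0.0]],[20,[-0.2,-0.9,-0.1],[0.0,0.0,0.0]],[20,[-0.2,-0.85,-0.15],[0.0,0.0,0.0]],[20,[-0.15,-0.9,-0.1],[0.0,0.0,0.05]],[20,[-0.2,-0.85,-0.15],[0.0,0.0,0.0]],[20,[-0.2,-0.85,-0.15],[-0.05,0.0,0.0]],[20,[-0.2,-0.88,-0.12],[0.02,0.0,-0.02]]]
[[20,[-0.15,-0.5,0.6],[0.0,0.0,0.0]],[20,[-0.15,-0.45,0.55],[0.0,0.0,0.0]],[20,[-0.15,-0.5,0.6],[0.0,0.0,0.0]],[20,[-0.15,-0.45,0.6],[0.0,0.0,0.0]],[20,[-0.12,-0.5,0.56],[0.0,0.0,0.0]]]
```

Call:
apply_moves:
  targets:
    - [20,[0,0,0],[0,0,0]]
    - [20,[0,0,0],[0,0,0]]
    - [20,[0,0,0],[0,0,0]]
    - [20,[0.25,0,-0.35],[0,0,0]]
    - [20,[0.2,0,-0.3],[0,0,0]]
    - [20,[0.25,0,-0.35],[0,0,0]]

```text
t: 11.72
eef_pos: [0.6558, -0.1892, 0.1953]
tcp_rot: [179.8, -35.0, 17.8]
contact_force: [-0.7, 0.5, -1.5]
finger_gap: 0.0339
grasp_force: 30.0
```

Call:
apply_moves:
  targets:
    - [20,[0.4,-0.15,-0.8],[0,0,0]]
    - [20,[0.4,-0.2,-0.8],[0,0,0]]
    - [20,[0.45,-0.15,-0.8],[0,0,0]]
    - [20,[0.4,-0.15,-0.8],[0,0,0]]
    - [20,[0.4,-0.2,-0.8],[0,0,0]]
    - [20,[0.4,-0.15,-0.8],[0,0,0]]
    - [20,[0.4,-0.15,-0.8],[0,0,0]]
    - [20,[0,0,0],[0,0,0]]

```text
t: 12.72
eef_pos: [0.6265, -0.1685, 0.3527]
tcp_rot: [179.7, -35.2, 17.9]
contact_force: [0.4, -0.8, -1.8]
finger_gap: 0.0338
grasp_force: 30.0
```

```bash
python3 - <<'E'
from plan import *
from fit import *
o=observe(); print(o["t"],o["eef_pos"],o["tcp_rot"],o["finger_gap"],o["grasp_force"],o["joints"].round(1))
s=camera("scene");t=camera("top");pickle.dump((t,s),open("c1.pkl","wb"))
cv2.imwrite("pics/s2.png",cv2.resize(s["pixels"][130:370,180:500],(800,600))[:,:,::-1])
E
```

```text
12.725 [ 0.62650194 -0.16851881  0.35274913] [179.6558273  -35.22519575  17.87801883] 0.03376700351511425 29.98308900743723 [ -1.1  20.3  35.2  99.2 -51.3  49.6 -12.6]
```

View pics/s2.png

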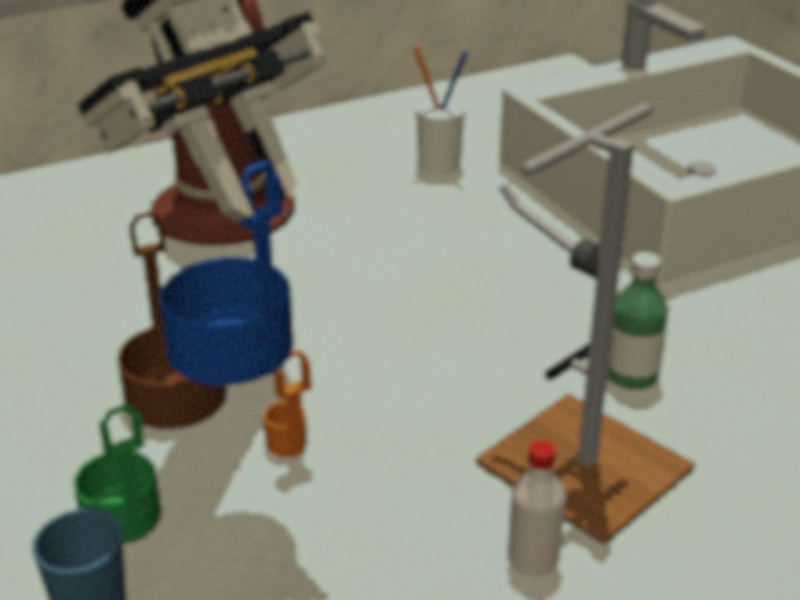

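The dipper is held upright in the gripper, cup at about (225,320) in the crop, and it clears the other dippers. I'll carry it to the front of the hook.

Call:
apply_moves:
  targets:
    - [20,[-0.2,-0.85,-0.15],[0,0,0]]
    - [20,[-0.2,-0.9,-0.1],[0,0,0]]
    - [20,[-0.15,-0.85,-0.15],[0,0,0]]
    - [20,[-0.2,-0.85,-0.15],[0,0,0]]
    - [20,[-0.2,-0.9,-0.1],[0,0,0]]
    - [20,[-0.2,-0.85,-0.15],[0,0,0]]
    - [20,[-0.15,-0.9,-0.1],[0,0,0]]
    - [20,[-0.2,-0.85,-0.15],[0,0,0]]
    - [20,[-0.2,-0.85,-0.15],[0,0,0]]
    - [20,[-0.2,-0.9,-0.1],[0,0,0]]

```text
t: 14.08
eef_pos: [0.5041, 0.0223, 0.3475]
tcp_rot: [179.9, -34.9, 17.7]
contact_force: [0.1, 0.3, -1.2]
finger_gap: 0.0339
grasp_force: 30.0
```

Call:
apply_moves:
  targets:
    - [20,[-0.15,-0.5,0.6],[0,0,0]]
    - [20,[-0.15,-0.45,0.55],[0,0,0]]
    - [20,[-0.15,-0.5,0.6],[0,0,0]]
    - [20,[-0.15,-0.45,0.6],[0,0,0]]
    - [20,[-0.1,-0.5,0.5],[0,0,0]]
    - [20,[0,0,0],[0,0,0]]
    - [20,[0,0,0],[0,0,0]]

```text
t: 14.95
eef_pos: [0.5125, 0.0861, 0.2804]
tcp_rot: [179.8, -35.0, 17.7]
contact_force: [0.1, -0.7, -2.5]
finger_gap: 0.034
grasp_force: 30.0
```

```bash
cat >> plan.py <<'E'
def fit_held(n,past,views,guess=None):
    """pose of held dipper: free x,y,z,yaw,tilt from silhouettes"""
E
python3 - <<'E'
from plan import *
from fit import *
o=observe(); print(o["t"],o["eef_pos"],o["tcp_rot"],o["finger_gap"],o["grasp_force"],o["joints"].round(1))
r=R.from_euler('xyz',o["tcp_rot"],degrees=True)
L=o["eef_pos"]-r.apply([0,0,.0125]); print("loop stand",R.from_euler('z',-17.2,degrees=True).apply(L-[.637,.125,.235]))
c=camera("wrist"); s=camera("scene");t=camera("top");pickle.dump((t,s,c),open("c2.pkl","wb"))
print("tip in wrist",proj(c,st(-.09,0,.033)), "loop",proj(c,L),"tip scene",proj(s,st(-.09,0,.033)),"loop",proj(s,L))
W=cv2.resize(c["pixels"],(400,300)); Sx=cv2.resize(s["pixels"][130:330,320:480],(400,500))
im=np.zeros((600,800,3),np.uint8);im[:300,:400]=W;im[:500,400:]=Sx
im[300:600,:400]=cv2.resize(t["pixels"][165:300,170:350],(400,300))
cv2.imwrite("pics/m3.png",im[:,:,::-1])
E
```

```text
14.95 [0.51250658 0.08607923 0.28038749] [179.83267468 -35.00441041  17.71119264] 0.03402591044938364 29.98273814097047 [-31.9   7.9  26.3 127.2 -41.4  14.5 -41.7]
loop stand [-0.13760556 -0.00039394  0.0556263 ]
tip in wrist [[313.36521629 234.17037487]] loop [[313.56794506 307.30208507]] tip scene [[381.17680663 205.53302983]] loop [[366.35647446 190.52618966]]
```

View pics/m3.png

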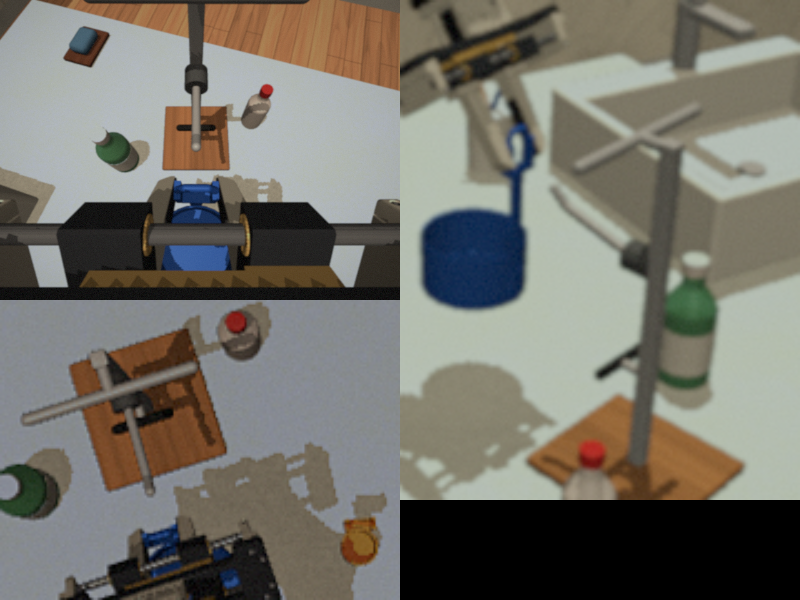

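The wrist view puts the hook tip at about (314,234), and it was predicted at (313,234). The loop is at (315,306), predicted at (314,307). So loop and hook are lined up, and I'll thread it on.

```bash
python3 - <<'E'
from plan import *
r2=tool(17.2,35)
def W(*L): return st(*L)+r2.apply([0,0,.0125])
plan([(W(-.108,0,.034),r2,20,18),(W(-.075,0,.020),r2,20,14),(W(-.03,0,.006),r2,20,14),(W(-.03,0,-.001),r2,20,8),(W(-.0115,0,-.0065),r2,20,7)])
E
```

```text
# wp end row 3 [0.541  0.095  0.2588] err mm [-0.4  0.1 -0. ] deg 0.04
# wp end row 6 [0.5723 0.1047 0.2451] err mm [-0.1  0.2 -0.3] deg 0.04
# wp end row 10 [0.6154 0.1181 0.2308] err mm [-0.2  0.2 -0. ] deg 0.04
# wp end row 11 [0.6152 0.118  0.224 ] err mm [-0.1  0.2 -0.2] deg 0.04
# wp end row 14 [0.6331 0.1236 0.2182] err mm [-0.3  0.2  0.1] deg 0.04
[[20,[0.15,0.0,0.45],[0.0,0.0,0.0]],[20,[0.15,0.0,0.5],[0.0,0.0,0.05]],[20,[0.16,0.0,0.46],[-0.02,-0.02,0.02]],[20,[0.25,0.0,0.4],[0.0,0.0,0.0]],[20,[0.25,0.0,0.4],[0.0,0.0,0.0]],[20,[0.26,0.0,0.4],[0.0,0.0,0.0]],[20,[0.3,0.0,0.35],[0.0,0.0,0.0]],[20,[0.25,0.0,0.4],[0.0,0.0,0.0]],[20,[0.3,0.0,0.35],[0.0,0.0,0.0]],[20,[0.3,0.0,0.4],[0.0,0.0,0.0]]]
[[20,[-0.16,0.0,0.22],[0.0,0.0,0.0]],[20,[0.15,0.0,0.2],[0.0,0.0,0.0]],[20,[0.15,0.0,0.2],[0.0,0.0,0.0]],[20,[0.18,0.0,0.22],[0.0,0.0,0.0]]]
```

Call:
apply_moves:
  targets:
    - [20,[0.15,0,0.45],[0,0,0]]
    - [20,[0.15,0,0.5],[0,0,0.05]]
    - [20,[0.15,0,0.45],[0,0,0]]
    - [20,[0.25,0,0.4],[0,0,0]]
    - [20,[0.25,0,0.4],[0,0,0]]
    - [20,[0.25,0,0.4],[0,0,0]]
    - [20,[0.3,0,0.35],[0,0,0]]
    - [20,[0.25,0,0.4],[0,0,0]]
    - [20,[0.3,0,0.35],[0,0,0]]
    - [20,[0.3,0,0.4],[0,0,0]]

```text
t: 16.35
eef_pos: [0.6152, 0.1193, 0.2301]
tcp_rot: [-179.9, -35.0, 17.4]
contact_force: [0.6, -0.0, -2.5]
finger_gap: 0.0335
grasp_force: 30.0
```

Call:
apply_moves:
  targets:
    - [20,[-0.15,0,0.2],[0,0,0]]
    - [20,[0.15,0,0.2],[0,0,0]]
    - [20,[0.15,0,0.2],[0,0,0]]
    - [20,[0.2,0,0.2],[0,0,0]]
    - [20,[0,0,0],[0,0,0]]
    - [20,[0,0,0],[0,0,0]]

```text
t: 17.1
eef_pos: [0.6321, 0.1247, 0.2189]
tcp_rot: [-179.9, -35.0, 17.4]
contact_force: [-0.4, -0.2, -2.1]
finger_gap: 0.0338
grasp_force: 30.0
```

```bash
cat >> plan.py <<'E'
def stat(past):
    o=observe(); r=R.from_euler('xyz',o["tcp_rot"],degrees=True)
    L=o["eef_pos"]-r.apply([0,0,past])
    S=R.from_euler('z',-ST[3],degrees=True).apply(L-[ST[0],ST[1],.235])
    print("t",o["t"],"loop st mm",(S*1000).round(1),"hang z",round(268*-S[0]-13,1),"F",o["contact_force"].round(1),"gap",round(o["finger_gap"]*1000,1),"j",o["joints"].round(0)); return o
E
python3 - <<'E'
from plan import *
stat(.0125)
E
```

```text
t 17.1 loop st mm [-11.9   1.1  -5.9] hang z -9.8 F [-0.4 -0.2 -2.1] gap 33.8 j [-20.  24.  13. 116. -57.  11. -29.]
```

Call:
apply_moves:
  targets:
    - [20,[-0.03,0,0.05],[0,0,0]]
    - [20,[-0.03,0,0.05],[0,0,0]]
    - [20,[0,0,0],[0,0,0]]

```text
t: 17.48
eef_pos: [0.6323, 0.1246, 0.2158]
tcp_rot: [-179.9, -35.0, 17.4]
contact_force: [-0.5, -0.4, -2.6]
finger_gap: 0.0336
grasp_force: 30.0
```

Call:
apply_moves:
  targets:
    - [20,[-0.02,0,0.03],[0,0,0]]
    - [20,[0,0,0],[0,0,0]]

```text
t: 17.73
eef_pos: [0.6324, 0.1246, 0.215]
tcp_rot: [-179.9, -35.0, 17.4]
contact_force: [-1.0, -0.8, -2.1]
finger_gap: 0.0338
grasp_force: 30.0
```

Call:
apply_moves:
  targets:
    - [20,[-0.02,0,0.03],[0,0,0]]
    - [20,[0,0,0],[0,0,0]]

```text
t: 17.98
eef_pos: [0.6325, 0.1247, 0.2142]
tcp_rot: [-179.9, -35.0, 17.4]
contact_force: [0.3, -0.2, -1.9]
finger_gap: 0.0338
grasp_force: 30.0
```

Call:
apply_moves:
  targets:
    - [20,[-0.02,0,0.03],[0,0,0]]
    - [20,[0,0,0],[0,0,0]]

```text
t: 18.23
eef_pos: [0.6329, 0.1247, 0.2138]
tcp_rot: [-179.9, -35.1, 17.4]
contact_force: [-0.4, 0.5, -0.0]
finger_gap: 0.0337
grasp_force: 30.0
```

Call:
apply_moves:
  targets:
    - [20,[-0.02,0,0.03],[0,0,0]]
    - [20,[0,0,0],[0,0,0]]

```text
t: 18.48
eef_pos: [0.6334, 0.1248, 0.2135]
tcp_rot: [-180.0, -35.2, 17.4]
contact_force: [-0.3, 0.3, 2.8]
finger_gap: 0.0339
grasp_force: 30.0
```

```bash
python3 - <<'E'
from plan import *
stat(.0125)
c=camera("wrist"); s=camera("scene")
im=np.zeros((500,800,3),np.uint8);im[:300,:400]=cv2.resize(c["pixels"][60:360,120:520],(400,300));im[:,400:]=cv2.resize(s["pixels"][150:310,340:468],(400,500),interpolation=cv2.INTER_CUBIC)
cv2.imwrite("pics/m4.png",im[:,:,::-1])
E
```

```text
t 18.475 loop st mm [-10.7   0.9 -11.3] hang z -10.1 F [-0.3  0.3  2.8] gap 33.9 j [-19.  24.  10. 116. -59.   9. -27.]
```

View pics/m4.png

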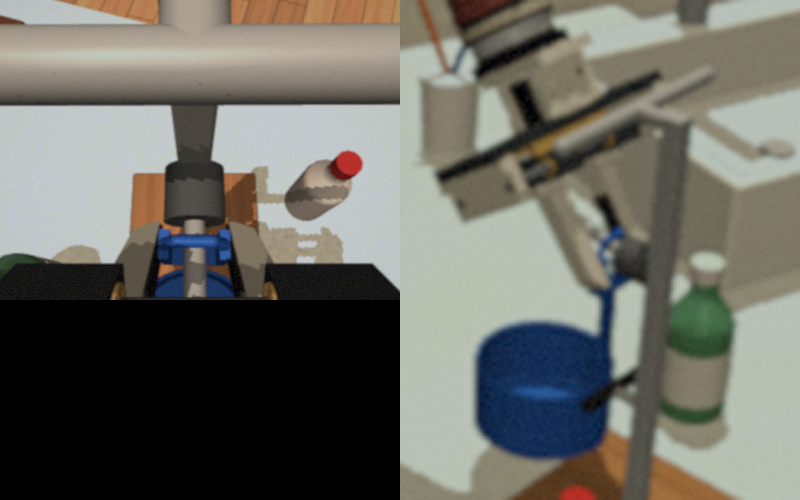

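Fz went from −2 to +3 N, so the loop bears on the bar just in front of the flange, with the bar through the hole (wrist crop at (195,240)). I'll release it and back off.

Call:
apply_moves:
  targets:
    - [40,[0,0,0],[0,0,0]]
    - [60,[0,0,0],[0,0,0]]
    - [60,[0,0,0],[0,0,0]]
    - [60,[0,0,0],[0,0,0]]
    - [60,[0,0,-0.2],[0,0,0]]
    - [60,[0,0,-0.5],[0,0,0]]
    - [60,[0,0,-0.8],[0,0,0]]
    - [80,[0,0,-0.9],[0,0,0]]
    - [93,[0,0,-0.9],[0,0,0]]
    - [93,[-0.3,0,-0.9],[0,0,0]]

```text
t: 19.82
eef_pos: [0.5689, 0.1047, 0.2952]
tcp_rot: [-179.9, -35.1, 17.4]
contact_force: [0.4, -0.4, -0.1]
finger_gap: 0.0853
grasp_force: 0.0
```

```bash
python3 - <<'E'
from plan import *
o=stat(.0125)
s=camera("scene");t=camera("top")
from fit import *
# hung large check: project expected
P=[*st(-.011-.0575,0,-.235),17.2]
for n,c in(("scene",s),("top",t)):
    m=mask(c,"large"); 
    q=P.copy(); q[2]=.235-.0105-.175; rr=render(c,q,"large")
    ys,xs=np.nonzero(rr>.5); w=m[ys.min()-8:ys.max()+8,xs.min()-8:xs.max()+8]; b=np.nonzero(w); 
    print(n,"exp",xs.min(),xs.max(),ys.min(),ys.max(),"seen",b[1].min()+xs.min()-8,b[1].max()+xs.min()-8,b[0].min()+ys.min()-8,b[0].max()+ys.min()-8)
# plan to medium
M=T([.524,-.2995,0,9.5],[.0405,0,.135]); print(M)
a,ra=wp(M,9.5,30,.008,.07); b,_=wp(M,9.5,30,.008)
print(o["tcp_rot"],o["eef_pos"])
v,_=wp(M,9.5,30,.008,.14)
plan([(np.array([.50,.04,.38]),tool(15,32),93,24.5),(v,ra,93,24.5),(a,ra,93,24.5),(b,ra,93,18)])
E
```

```text
t 19.825 loop st mm [-78.2   0.7  70.4] hang z 8.0 F [ 0.4 -0.4 -0.1] gap 85.3 j [-36.  13.  32. 119. -41.  20. -44.]
scene exp 362 413 224 297 seen 366 412 224 297
top exp 220 266 213 269 seen 220 263 214 266
[ 0.56394457 -0.29281557  0.135     ]
[-179.9332688  -35.08366     17.4121903] [0.56894434 0.10469139 0.29516928]
# wp end row 6 [0.5001 0.0401 0.3799] err mm [-0.1 -0.1  0.1] deg 0.04
# wp end row 22 [ 0.4989 -0.3039  0.2494] err mm [-0.   0.2 -0.1] deg 0.07
# wp end row 25 [ 0.5334 -0.2977  0.1885] err mm [-0.  -0.3  0.2] deg 0.07
# wp end row 29 [ 0.5679 -0.2919  0.1279] err mm [ 0.  -0.2  0.2] deg 0.07
[[93,[-0.15,0.25,-0.8],[-0.05,-0.1,0.05]],[93,[-0.15,0.3,-0.75],[-0.05,-0.1,0.05]],[93,[-0.15,0.3,-0.8],[0.0,-0.05,0.05]],[93,[-0.15,0.25,-0.75],[-0.05,-0.1,0.05]],[93,[-0.15,0.3,-0.8],[-0.05,-0.1,0.05]],[93,[-0.16,0.28,-0.76],[-0.04,-0.08,0.08]],[93,[-0.35,0.85,0.15],[-0.05,0.0,0.05]],[93,[-0.35,0.8,0.15],[0.0,-0.05,0.05]],[93,[-0.4,0.85,0.2],[-0.05,0.0,0.05]],[93,[-0.35,0.85,0.15],[0.0,-0.05,0.05]]]
[[93,[-0.3,0.8,0.15],[-0.05,0.0,0.05]],[93,[-0.35,0.85,0.2],[-0.05,0.0,0.05]],[93,[-0.35,0.85,0.2],[0.0,-0.05,0.05]],[93,[-0.35,0.8,0.15],[-0.05,0.0,0.05]],[93,[-0.3,0.85,0.2],[0.0,-0.05,0.05]],[93,[-0.35,0.85,0.2],[-0.05,0.0,0.05]],[93,[-0.3,0.85,0.15],[0.0,-0.05,0.05]],[93,[-0.3,0.85,0.2],[-0.05,0.0,0.05]],[93,[-0.3,0.85,0.2],[-0.05,0.0,0.05]],[93,[-0.3,0.85,0.2],[0.0,-0.05,0.05]]]
[[93,[-0.3,0.8,0.2],[-0.05,0.0,0.05]],[93,[-0.3,0.88,0.22],[-0.02,-0.04,0.04]],[93,[0.0,0.0,0.95],[0.0,0.0,0.0]],[93,[0.0,0.0,0.9],[0.0,0.0,0.0]],[93,[0.0,-0.02,0.96],[0.0,0.0,0.0]],[93,[0.0,0.0,0.7],[0.0,0.0,0.0]],[93,[0.0,0.0,0.7],[0.0,0.0,0.0]],[93,[0.0,0.0,0.7],[0.0,0.0,0.0]],[93,[0.0,0.0,0.7],[0.0,0.0,0.0]]]
```

The large dipper hangs as expected: the scene silhouette spans rows 224–297, as predicted. Next is the green one.

Call:
apply_moves:
  targets:
    - [93,[-0.15,0.25,-0.8],[-0.05,-0.1,0.05]]
    - [93,[-0.15,0.3,-0.75],[-0.05,-0.1,0.05]]
    - [93,[-0.15,0.3,-0.8],[0,-0.05,0.05]]
    - [93,[-0.15,0.25,-0.75],[-0.05,-0.1,0.05]]
    - [93,[-0.15,0.3,-0.8],[-0.05,-0.1,0.05]]
    - [93,[-0.15,0.3,-0.75],[-0.05,-0.1,0.1]]
    - [93,[-0.35,0.85,0.15],[-0.05,0,0.05]]
    - [93,[-0.35,0.8,0.15],[0,-0.05,0.05]]
    - [93,[-0.4,0.85,0.2],[-0.05,0,0.05]]
    - [93,[-0.35,0.85,0.15],[0,-0.05,0.05]]

```text
t: 21.18
eef_pos: [0.5005, -0.0465, 0.345]
tcp_rot: [-179.9, -31.1, 13.5]
contact_force: [-0.3, 0.7, -0.1]
finger_gap: 0.0928
grasp_force: 0.0
```

Call:
apply_moves:
  targets:
    - [93,[-0.3,0.8,0.15],[-0.05,0,0.05]]
    - [93,[-0.35,0.85,0.2],[-0.05,0,0.05]]
    - [93,[-0.35,0.85,0.2],[0,-0.05,0.05]]
    - [93,[-0.35,0.8,0.15],[-0.05,0,0.05]]
    - [93,[-0.3,0.85,0.2],[0,-0.05,0.05]]
    - [93,[-0.35,0.85,0.2],[-0.05,0,0.05]]
    - [93,[-0.3,0.85,0.15],[0,-0.05,0.05]]
    - [93,[-0.3,0.85,0.2],[-0.05,0,0.05]]
    - [93,[-0.3,0.85,0.2],[-0.05,0,0.05]]
    - [93,[-0.3,0.85,0.2],[0,-0.05,0.05]]

```text
t: 22.42
eef_pos: [0.4999, -0.2618, 0.2641]
tcp_rot: [-179.9, -29.9, 10.0]
contact_force: [-0.0, -0.1, -0.8]
finger_gap: 0.0925
grasp_force: 0.0
```

Call:
apply_moves:
  targets:
    - [93,[-0.3,0.8,0.2],[-0.05,0,0.05]]
    - [93,[-0.3,0.9,0.2],[0,-0.05,0.05]]
    - [93,[0,0,0.95],[0,0,0]]
    - [93,[0,0,0.9],[0,0,0]]
    - [93,[0,0,0.6],[0,0,0]]
    - [93,[0,0,0],[0,0,0]]

```text
t: 23.18
eef_pos: [0.529, -0.2987, 0.1942]
tcp_rot: [-179.8, -29.5, 9.3]
contact_force: [1.0, -0.8, 0.5]
finger_gap: 0.093
grasp_force: 0.0
```

```bash
python3 - <<'E'
from plan import *
from fit import *
o=stat(.008); print(o["eef_pos"],o["tcp_rot"])
c=camera("wrist"); m=mask(c,"medium"); M=T([.524,-.2995,0,9.5],[.0405,0,.135])
b=np.nonzero(m); rr=render(c,[.524,-.2995,0,9.5],"medium")
print("exp loop",proj(c,M),"cols exp",[(y,np.nonzero(rr[y]>.5)[0][[0,-1]]) for y in range(220,320,10) if (rr[y]>.5).any()])
print("seen",[(y,np.nonzero(m[y])[0][[0,-1]],m[y].sum()) for y in range(220,320,10) if m[y].any()])
b_,ra=wp(M,9.5,30,.008)
plan([(b_,ra,93,18)])
E
```

```text
t 23.175 loop st mm [-232.4 -372.3  -33.8] hang z 49.3 F [ 1.  -0.8  0.5] gap 93.0 j [  9.  33.  45. 112. -70.  50.  17.]
[ 0.52897035 -0.29874807  0.19424287] [-179.80224271  -29.53515029    9.31831351]
exp loop [[313.62347058 253.48453412]] cols exp [(250, array([289, 337])), (260, array([289, 337])), (270, array([305, 322])), (280, array([290, 338])), (290, array([280, 347])), (300, array([275, 352])), (310, array([274, 354]))]
seen [(240, array([292, 295]), np.uint64(4)), (250, array([291, 337]), np.uint64(47)), (260, array([292, 336]), np.uint64(45)), (270, array([307, 320]), np.uint64(14)), (280, array([290, 335]), np.uint64(46)), (290, array([281, 344]), np.uint64(64)), (300, array([275, 349]), np.uint64(75)), (310, array([273, 351]), np.uint64(79))]
# wp end row 5 [ 0.5679 -0.2922  0.1282] err mm [ 0.   0.1 -0.1] deg 0.06
[[93,[0.0,0.0,0.6],[0.0,0.0,0.0]],[93,[0.0,0.0,0.65],[0.0,0.05,0.0]],[93,[0.05,0.0,0.6],[0.0,0.0,0.0]],[93,[0.0,-0.05,0.65],[0.0,0.0,0.0]],[93,[0.0,0.02,0.62],[0.0,0.02,-0.02]]]
```

Call:
apply_moves:
  targets:
    - [70,[0,0,0.6],[0,0,0]]
    - [60,[0,0,0.65],[0,0.05,0]]
    - [55,[0.05,0,0.6],[0,0,0]]
    - [50,[0,0,0.65],[0,0,0]]
    - [50,[0,0,0.6],[0,0,0]]
    - [20,[0,0,0],[0,0,0]]
    - [20,[0,0,0],[0,0,0]]
    - [20,[0,0,0],[0,0,0]]
    - [20,[0,0,0],[0,0,0]]
    - [20,[0,0,0],[0,0,0]]

```text
t: 24.48
eef_pos: [0.5679, -0.2932, 0.1294]
tcp_rot: [-180.0, -29.9, 9.3]
contact_force: [-0.2, -0.4, -1.0]
finger_gap: 0.0336
grasp_force: 30.0
```

```bash
python3 - <<'E'
from plan import *
o=stat(.008); print(o["eef_pos"],o["tcp_rot"],o["grasp_force"])
r=R.from_euler('xyz',o["tcp_rot"],degrees=True); r2=tool(17.2,30); p=o["eef_pos"]
def W(*L): return st(*L)+r2.apply([0,0,.008])
plan([(p+[0,0,.03],r,20,12),(np.array([.54,-.24,.30]),r,20,24.5),(np.array([.49,0.03,.31]),r2,20,24.5),(W(-.135,0,.050),r2,20,22)])
E
```

```text
t 24.475 loop st mm [-193.6 -378.5  -98.7] hang z 38.9 F [-0.2 -0.4 -1. ] gap 33.6 j [ 16.  37.  30. 112. -77.  40.  22.]
[ 0.56792553 -0.29318497  0.12936296] [-179.95962105  -29.9454087     9.32371668] 29.966092575341463
# wp end row 3 [ 0.5679 -0.2932  0.1594] err mm [-0.  0. -0.] deg 0.0
# wp end row 10 [ 0.5399 -0.2399  0.3002] err mm [ 0.1 -0.1 -0.2] deg 0.0
# wp end row 22 [0.49   0.0297 0.3099] err mm [0.  0.3 0.1] deg 0.09
# wp end row 26 [0.5118 0.0864 0.2778] err mm [ 0.1 -0.2  0.2] deg 0.09
[[20,[0.2,0.0,-0.35],[0.0,0.0,0.0]],[20,[0.2,0.0,-0.35],[0.0,0.0,0.0]],[20,[0.2,0.0,-0.34],[0.0,0.0,0.0]],[20,[0.3,-0.35,-0.75],[0.0,0.0,0.0]],[20,[0.3,-0.3,-0.75],[0.0,0.0,0.0]],[20,[0.3,-0.35,-0.75],[0.0,0.0,0.0]],[20,[0.35,-0.3,-0.75],[0.0,0.0,0.0]],[20,[0.3,-0.35,-0.75],[0.0,0.0,0.0]],[20,[0.3,-0.3,-0.75],[0.0,0.0,0.0]],[20,[0.3,-0.34,-0.76],[0.0,0.0,0.0]]]
[[20,[0.0,-0.9,-0.05],[0.05,0.0,-0.1]],[20,[0.0,-0.95,0.0],[0.05,0.0,-0.1]],[20,[0.05,-0.9,-0.05],[0.05,0.0,-0.1]],[20,[0.0,-0.9,0.0],[0.05,0.0,-0.1]],[20,[0.05,-0.9,-0.05],[0.05,0.0,-0.05]],[20,[0.05,-0.95,0.0],[0.05,0.0,-0.1]],[20,[0.05,-0.9,0.0],[0.1,0.0,-0.1]],[20,[0.05,-0.9,0.0],[0.05,0.0,-0.1]],[20,[0.1,-0.95,0.0],[0.05,0.0,-0.1]],[20,[0.05,-0.9,0.0],[0.05,0.0,-0.1]]]
[[20,[0.1,-0.9,0.05],[0.05,0.0,-0.1]],[20,[0.1,-0.9,0.0],[0.04,0.0,-0.08]],[20,[0.15,-0.5,0.45],[0.0,0.0,0.0]],[20,[0.2,-0.45,0.5],[0.0,0.0,0.0]],[20,[0.15,-0.5,0.45],[0.0,0.0,0.0]],[20,[0.16,-0.46,0.46],[0.0,0.0,0.0]]]
```

Call:
apply_moves:
  targets:
    - [20,[0.2,0,-0.35],[0,0,0]]
    - [20,[0.2,0,-0.35],[0,0,0]]
    - [20,[0.2,0,-0.35],[0,0,0]]
    - [20,[0.3,-0.35,-0.75],[0,0,0]]
    - [20,[0.3,-0.3,-0.75],[0,0,0]]
    - [20,[0.3,-0.35,-0.75],[0,0,0]]
    - [20,[0.35,-0.3,-0.75],[0,0,0]]
    - [20,[0.3,-0.35,-0.75],[0,0,0]]
    - [20,[0.3,-0.3,-0.75],[0,0,0]]
    - [20,[0.3,-0.35,-0.75],[0,0,0]]

```text
t: 25.72
eef_pos: [0.5392, -0.2392, 0.3011]
tcp_rot: [-179.9, -29.9, 9.3]
contact_force: [0.2, 0.4, -1.3]
finger_gap: 0.0339
grasp_force: 30.0
```

Call:
apply_moves:
  targets:
    - [20,[0,-0.9,-0.05],[0.05,0,-0.1]]
    - [20,[0,-0.95,0],[0.05,0,-0.1]]
    - [20,[0.05,-0.9,-0.05],[0.05,0,-0.1]]
    - [20,[0,-0.9,0],[0.05,0,-0.1]]
    - [20,[0.05,-0.9,-0.05],[0.05,0,-0.05]]
    - [20,[0.05,-0.95,0],[0.05,0,-0.1]]
    - [20,[0.05,-0.9,0],[0.1,0,-0.1]]
    - [20,[0.05,-0.9,0],[0.05,0,-0.1]]
    - [20,[0.1,-0.95,0],[0.05,0,-0.1]]
    - [20,[0.05,-0.9,0],[0.05,0,-0.1]]

```text
t: 26.98
eef_pos: [0.4971, -0.0138, 0.3089]
tcp_rot: [-179.8, -30.0, 15.8]
contact_force: [0.0, 0.1, -1.5]
finger_gap: 0.0334
grasp_force: 30.0
```

Call:
apply_moves:
  targets:
    - [20,[0.1,-0.9,0.05],[0.05,0,-0.1]]
    - [20,[0.1,-0.9,0],[0.05,0,-0.1]]
    - [20,[0.15,-0.5,0.45],[0,0,0]]
    - [20,[0.2,-0.45,0.5],[0,0,0]]
    - [20,[0.15,-0.5,0.45],[0,0,0]]
    - [20,[0.15,-0.45,0.45],[0,0,0]]
    - [20,[0,0,0],[0,0,0]]
    - [20,[0,0,0],[0,0,0]]

```text
t: 27.98
eef_pos: [0.5114, 0.0858, 0.2779]
tcp_rot: [180.0, -29.9, 17.2]
contact_force: [-0.9, 0.2, -1.4]
finger_gap: 0.0341
grasp_force: 30.0
```

```bash
cat >> plan.py <<'E'
def sides(views,n,loopW,yaw=17.2):
    from fit import mask,render
    d,hh,lx,lz=D[n]; q=[*(T([0,0,0,yaw],[-lx,0,-lz])+loopW),yaw]
    for nm,c in views:
        m=mask(c,n); rr=render(c,q,n)>.5; ys,xs=np.nonzero(rr); k=8
        w=m.copy(); w[:max(ys.min()-k,0)]=0;w[ys.max()+k:]=0;w[:,:max(xs.min()-k,0)]=0;w[:,xs.max()+k:]=0
        a,b=np.nonzero(w); print(nm,"exp",xs.min(),xs.max(),ys.min(),ys.max(),"seen",b.min(),b.max(),a.min(),a.max())
E
python3 - <<'E'
from plan import *
o=stat(.008); r=R.from_euler('xyz',o["tcp_rot"],degrees=True); L=o["eef_pos"]-r.apply([0,0,.008]); print(o["tcp_rot"])
s=camera("scene");t=camera("top"); sides([("scene",s)],"medium",L)
sides([("scene",s),("top",t)],"large",st(-.011,0,-.0105))
r2=tool(17.2,30)
def W(*L): return st(*L)+r2.apply([0,0,.008])
plan([(W(-.105,0,.036),r2,20,18),(W(-.075,0,.026),r2,20,14),(W(-.028,0,.0135),r2,20,13),])
im=cv2.resize(s["pixels"][130:330,320:480],(480,600),interpolation=cv2.INTER_CUBIC);cv2.imwrite("pics/s5.png",im[:,:,::-1])
E
```

```text
t 27.975 loop st mm [-135.5   -0.3   49.8] hang z 23.3 F [-0.9  0.2 -1.4] gap 34.1 j [-42.  10.  38. 124. -33.  22. -51.]
[179.99424239 -29.93402173  17.21567622]
scene exp 339 373 183 242 seen 342 374 182 241
scene exp 362 413 224 297 seen 366 412 224 297
top exp 220 266 213 269 seen 220 265 214 266
# wp end row 2 [0.5406 0.0953 0.264 ] err mm [-0.1 -0.2  0.1] deg 0.03
# wp end row 5 [0.5689 0.1041 0.2542] err mm [ 0.3 -0.1 -0.1] deg 0.03
# wp end row 9 [0.6142 0.1181 0.2414] err mm [-0.2 -0.2  0.1] deg 0.03
[[20,[0.4,0.0,0.55],[0.0,0.0,0.0]],[20,[0.38,-0.02,0.56],[0.0,0.0,0.0]],[20,[0.3,0.0,0.3],[0.0,0.0,0.0]],[20,[0.25,0.0,0.35],[0.0,0.0,0.0]],[20,[0.28,0.0,0.28],[0.0,0.0,0.0]],[20,[0.35,0.0,0.35],[0.0,0.0,0.0]],[20,[0.35,0.0,0.35],[0.0,0.0,0.0]],[20,[0.35,0.0,0.35],[0.0,0.0,0.0]],[20,[0.34,0.0,0.34],[0.0,0.0,0.0]]]
```

View pics/s5.png

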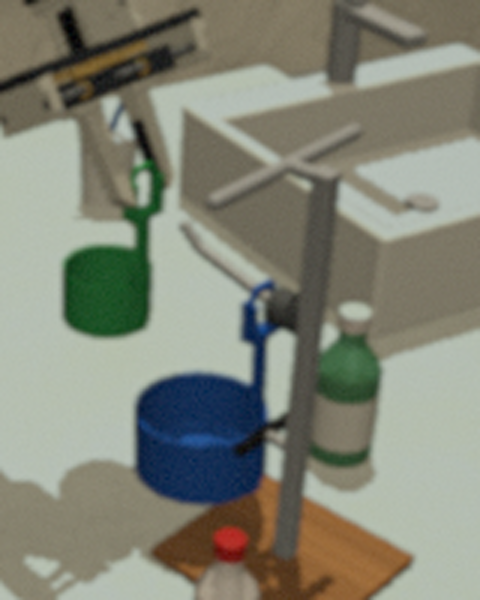

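The scene crop shows the large dipper hanging upright with its loop at the flange (265,310), and the green one held in front of the hook tip with its loop at (147,190). That was the last of the ten pictures, so from here I'll check by pixel measurements only. I'll thread the green one on above the large rim.

Call:
apply_moves:
  targets:
    - [20,[0.4,0,0.55],[0,0,0]]
    - [20,[0.4,0,0.55],[0,0,0]]
    - [20,[0.3,0,0.3],[0,0,0]]
    - [20,[0.25,0,0.35],[0,0,0]]
    - [20,[0.3,0,0.3],[0,0,0]]
    - [20,[0.35,0,0.35],[0,0,0]]
    - [20,[0.35,0,0.35],[0,0,0]]
    - [20,[0.35,0,0.35],[0,0,0]]
    - [20,[0.3,0,0.35],[0,0,0]]
    - [20,[0,0,0],[0,0,0]]

```text
t: 29.32
eef_pos: [0.6149, 0.1189, 0.24]
tcp_rot: [-180.0, -29.9, 17.3]
contact_force: [-0.8, 0.1, -0.7]
finger_gap: 0.0336
grasp_force: 30.0
```

```bash
python3 - <<'E'
from plan import *
o=stat(.0065); r=R.from_euler('xyz',o["tcp_rot"],degrees=True); L=o["eef_pos"]-r.apply([0,0,.0065])
s=camera("scene"); sides([("scene",s)],"medium",L)
sides([("scene",s)],"large",st(-.011,0,-.0105))
E
```

```text
t 29.325 loop st mm [-26.1   0.7  10.7] hang z -6.0 F [-0.8  0.1 -0.7] gap 33.6 j [-33.  23.  30. 113. -44.  23. -43.]
scene exp 370 409 213 273 seen 372 409 212 272
scene exp 362 413 224 297 seen 366 413 224 296
```

Call:
apply_moves:
  targets:
    - [20,[-0.1,0,0.14],[0,0,0]]
    - [20,[-0.1,0,0.14],[0,0,0]]
    - [20,[-0.1,0,0.14],[0,0,0]]
    - [20,[0,0,0],[0,0,0]]
    - [20,[-0.03,0,0.05],[0,0,0]]
    - [20,[0,0,0],[0,0,0]]

```text
t: 30.12
eef_pos: [0.6132, 0.1183, 0.2263]
tcp_rot: [-180.0, -29.9, 17.3]
contact_force: [0.2, -0.1, -1.9]
finger_gap: 0.0338
grasp_force: 30.0
```

Call:
apply_moves:
  targets:
    - [20,[-0.02,0,0.03],[0,0,0]]
    - [20,[0,0,0],[0,0,0]]

```text
t: 30.38
eef_pos: [0.6131, 0.1183, 0.2254]
tcp_rot: [-180.0, -29.9, 17.3]
contact_force: [0.1, -0.2, -1.1]
finger_gap: 0.034
grasp_force: 30.0
```

Call:
apply_moves:
  targets:
    - [20,[-0.02,0,0.03],[0,0,0]]
    - [20,[0,0,0],[0,0,0]]

```text
t: 30.62
eef_pos: [0.613, 0.1182, 0.2244]
tcp_rot: [-180.0, -29.9, 17.3]
contact_force: [0.2, -1.0, -1.3]
finger_gap: 0.0338
grasp_force: 30.0
```

Call:
apply_moves:
  targets:
    - [20,[-0.02,0,0.03],[0,0,0]]
    - [20,[0,0,0],[0,0,0]]

```text
t: 30.88
eef_pos: [0.6132, 0.1182, 0.2238]
tcp_rot: [-180.0, -30.0, 17.3]
contact_force: [-0.3, -0.7, -0.8]
finger_gap: 0.0338
grasp_force: 30.0
```

```bash
python3 - <<'E'
from plan import *
stat(.0065)
E
```

```text
t 30.875 loop st mm [-28.    0.6  -5.5] hang z -5.5 F [-0.3 -0.7 -0.8] gap 33.8 j [-30.  24.  26. 114. -47.  20. -40.]
```

Call:
apply_moves:
  targets:
    - [20,[-0.02,0,0.03],[0,0,0]]
    - [20,[0,0,0],[0,0,0]]

```text
t: 31.12
eef_pos: [0.6136, 0.1182, 0.2234]
tcp_rot: [-180.0, -30.0, 17.3]
contact_force: [-0.8, 0.7, 2.3]
finger_gap: 0.0339
grasp_force: 30.0
```

Call:
apply_moves:
  targets:
    - [40,[0,0,0],[0,0,0]]
    - [60,[0,0,0],[0,0,0]]
    - [60,[0,0,0],[0,0,0]]
    - [60,[0,0,0],[0,0,0]]
    - [60,[0,0,-0.2],[0,0,0]]
    - [60,[0,0,-0.5],[0,0,0]]
    - [60,[0,0,-0.8],[0,0,0]]
    - [80,[0,0,-0.9],[0,0,0]]
    - [93,[0,0,-0.9],[0,0,0]]
    - [93,[0,0,-0.9],[0,0,0]]

```text
t: 32.38
eef_pos: [0.5622, 0.1021, 0.315]
tcp_rot: [-179.9, -30.0, 17.2]
contact_force: [-0.6, 0.2, -0.2]
finger_gap: 0.0857
grasp_force: 0.0
```

```bash
python3 - <<'E'
from plan import *
from fit import *
o=stat(.0065)
s=camera("scene");t=camera("top")
sides([("scene",s),("top",t)],"medium",st(-.028,0,-.0055)); sides([("scene",s),("top",t)],"large",st(-.011,0,-.0105))
# small refit from top
print(fit([(t,(318,255,345,288))],"small",(.498,-.117,(0,10))))
S=T([.4985,-.117,0,5.5],[.0235,0,.107]); print(S)
a,ra=wp(S,5.5,30,.008,.07); v,_=wp(S,5.5,30,.008,.12)
plan([(np.array([.50,.06,.37]),tool(15,30),93,24.5),(v,ra,93,24.5),(a,ra,93,20)])
E
```

```text
t 32.375 loop st mm [-81.4   0.2  85.6] hang z 8.8 F [-0.6  0.2 -0.2] gap 85.7 j [-44.  13.  42. 113. -30.  30. -55.]
scene exp 369 407 219 278 seen 374 407 220 277
top exp 222 258 220 262 seen 222 253 219 256
scene exp 362 413 224 297 seen 366 412 224 297
top exp 220 266 213 269 seen 220 263 213 267
(array([ 0.4993867 , -0.1189323 ,  9.22265349]), np.float64(0.14812271296977997))
[ 0.52189181 -0.11474762  0.107     ]
# wp end row 4 [0.4999 0.0601 0.3699] err mm [ 0.1 -0.1  0.1] deg 0.08
# wp end row 15 [ 0.4661 -0.1199  0.2037] err mm [ 0.1 -0.2  0.3] deg 0.09
# wp end row 18 [ 0.4909 -0.1175  0.1607] err mm [ 0.2 -0.2  0. ] deg 0.09
[[93,[-0.35,0.2,-0.85],[-0.05,0.0,0.1]],[93,[-0.35,0.25,-0.8],[-0.05,0.0,0.05]],[93,[-0.4,0.2,-0.85],[-0.05,-0.05,0.1]],[93,[-0.34,0.24,-0.8],[-0.04,0.02,0.06]],[93,[-0.55,0.6,0.4],[-0.05,0.0,0.15]],[93,[-0.55,0.6,0.35],[-0.1,0.0,0.1]],[93,[-0.55,0.6,0.4],[-0.05,0.0,0.15]],[93,[-0.5,0.65,0.4],[-0.1,0.0,0.1]],[93,[-0.55,0.6,0.4],[-0.05,0.0,0.15]],[93,[-0.5,0.6,0.4],[-0.1,0.0,0.1]]]
[[93,[-0.5,0.65,0.4],[-0.05,0.0,0.15]],[93,[-0.5,0.6,0.4],[-0.1,0.0,0.1]],[93,[-0.45,0.65,0.4],[-0.05,0.0,0.15]],[93,[-0.5,0.65,0.45],[-0.1,0.0,0.1]],[93,[-0.48,0.62,0.42],[-0.04,0.0,0.12]],[93,[0.0,0.0,0.65],[0.0,0.0,0.0]],[93,[0.0,0.0,0.7],[0.0,0.0,0.0]],[93,[0.0,0.0,0.64],[0.0,0.0,0.0]]]
```

Call:
apply_moves:
  targets:
    - [93,[-0.35,0.2,-0.85],[-0.05,0,0.1]]
    - [93,[-0.35,0.25,-0.8],[-0.05,0,0.05]]
    - [93,[-0.4,0.2,-0.85],[-0.05,-0.05,0.1]]
    - [93,[-0.35,0.25,-0.8],[-0.05,0,0.05]]
    - [93,[-0.55,0.6,0.4],[-0.05,0,0.15]]
    - [93,[-0.55,0.6,0.35],[-0.1,0,0.1]]
    - [93,[-0.55,0.6,0.4],[-0.05,0,0.15]]
    - [93,[-0.5,0.65,0.4],[-0.1,0,0.1]]
    - [93,[-0.55,0.6,0.4],[-0.05,0,0.15]]
    - [93,[-0.5,0.6,0.4],[-0.1,0,0.1]]

```text
t: 33.72
eef_pos: [0.4804, -0.0382, 0.2758]
tcp_rot: [179.7, -29.6, 10.0]
contact_force: [-0.0, 0.2, 0.3]
finger_gap: 0.0931
grasp_force: 0.0
```

Call:
apply_moves:
  targets:
    - [93,[-0.5,0.65,0.4],[-0.05,0,0.15]]
    - [93,[-0.5,0.6,0.4],[-0.1,0,0.1]]
    - [93,[-0.45,0.65,0.4],[-0.05,0,0.15]]
    - [93,[-0.5,0.65,0.45],[-0.1,0,0.1]]
    - [93,[-0.5,0.6,0.4],[-0.05,0,0.1]]
    - [93,[0,0,0.65],[0,0,0]]
    - [93,[0,0,0.7],[0,0,0]]
    - [93,[0,0,0],[0,0,0]]

```text
t: 34.72
eef_pos: [0.4727, -0.1207, 0.1789]
tcp_rot: [179.8, -28.9, 5.7]
contact_force: [-0.5, -1.3, -0.2]
finger_gap: 0.0929
grasp_force: 0.0
```

```bash
cat > s.py <<'E'
from plan import *
from fit import *
o=stat(.008); print(o["eef_pos"],o["tcp_rot"])
c=camera("wrist"); m=mask(c,"small"); P=[.4985,-.117,0,5.5]; S=T(P,[.0235,0,.107])
rr=render(c,P,"small"); ys,xs=np.nonzero(rr>.5); print("exp rows",ys.min(),ys.max(),"loop",proj(c,S))
m[:, :xs.min()-25]=0; m[:,xs.max()+25:]=0
for y in range(ys.min()-10,ys.max()+10,8):
    e=np.nonzero(rr[y]>.5)[0]; q=np.nonzero(m[y])[0]; print(y,e[[0,-1]] if len(e) else '-',q[[0,-1]] if len(q) else '-',end=' | ')
b_,ra=wp(S,5.5,30,.008); print()
plan([(b_,ra,60,18)])
E
python3 s.py
```

```text
t 34.725 loop st mm [-233.4 -185.4  -49.1] hang z 49.6 F [-0.5 -1.3 -0.2] gap 92.9 j [ 16.  17.   5. 133. -78.  14.  10.]
[ 0.47269925 -0.12073669  0.17889893] [179.7991096  -28.91678122   5.73044806]
exp rows 226 302 loop [[311.78807064 237.85941125]]
216 - - | 224 - - | 232 [289 334] [290 332] | 240 [289 334] [290 333] | 248 [291 332] [292 330] | 256 [304 320] [304 318] | 264 [294 330] [295 328] | 272 [290 333] [291 331] | 280 [289 334] [290 332] | 288 [292 332] [293 330] | 296 [297 326] [299 324] | 304 - - | 
# wp end row 6 [ 0.5258 -0.1142  0.0998] err mm [ 0.1 -0.2  0.3] deg 0.07
[[60,[0.05,0.0,0.65],[0.0,0.05,0.0]],[60,[0.05,-0.05,0.6],[0.0,0.0,0.0]],[60,[0.05,0.0,0.65],[0.0,0.05,0.0]],[60,[0.05,0.0,0.65],[0.0,0.0,0.0]],[60,[0.05,0.0,0.65],[0.05,0.05,0.05]],[60,[0.06,-0.04,0.62],[-0.02,0.04,-0.02]]]
```

Call:
apply_moves:
  targets:
    - [60,[0.05,0,0.65],[0,0.05,0]]
    - [60,[0.05,-0.05,0.6],[0,0,0]]
    - [60,[0.05,0,0.65],[0,0.05,0]]
    - [60,[0,0,0],[0,0,0]]

```text
t: 35.28
eef_pos: [0.4976, -0.1206, 0.1486]
tcp_rot: [179.6, -28.2, 6.1]
contact_force: [0.5, 0.7, 0.4]
finger_gap: 0.0613
grasp_force: 0.0
```

```bash
python3 s.py; python3 -c "
from station import *
print(observe()['joints'])"
```

```text
t 35.275 loop st mm [-209.5 -192.6  -79.4] hang z 43.1 F [0.5 0.7 0.4] gap 61.3 j [ 35.  24. -23. 131. -78.   1.  10.]
[ 0.49760649 -0.12060935  0.1485749 ] [179.5985712  -28.21080785   6.07072827]
exp rows 249 326 loop [[308.21345008 262.37193403]]
239 - - | 247 - - | 255 [282 333] [282 332] | 263 [282 334] [282 332] | 271 [282 333] [283 331] | 279 [295 322] [297 319] | 287 [287 330] [288 328] | 295 [284 333] [285 331] | 303 [283 334] [284 332] | 311 [285 331] [286 330] | 319 [290 326] [292 324] | 327 - - | 335 - - | 
# wp end row 4 [ 0.526  -0.1142  0.1003] err mm [-0.1 -0.1 -0.3] deg 0.04
[[60,[0.05,-0.05,0.55],[0.0,0.05,0.0]],[60,[0.0,0.0,0.6],[0.0,0.1,0.05]],[60,[0.0,-0.05,0.55],[0.0,0.05,0.0]],[60,[0.04,-0.02,0.56],[0.02,0.1,0.04]]]
[ 34.65816771  23.6714158  -22.76642496 131.24757928 -77.96521118
   0.85226273   9.54756435]
```

```bash
cat > fk.py <<'E'
from plan import *
from scipy.optimize import least_squares
import itertools
OBS=[([-72.221,35.231,-.722,81.555,.464,63.22,-2.315],[.2145,.6127,.2175],[-179.85,0,160.7]),
([21.663,18.4655,2.38,110.899,-40.284,33.337,162.188],[.57046,-.15283,.26791],[179.623,30.848,-162.513]),
([2.139,19.928,28.927,111.454,-52.904,40.363,53.7],[.56991,-.15266,.26955],[152.763,-15.234,81.111]),
([7.129,33.974,28.325,108.2545,-76,40.691,16.7176],[.64367,-.1935,.1827],[179.82,-35.03,17.75]),
([34.658,23.671,-22.766,131.2476,-77.965,.8523,9.5476],[.497606,-.120609,.148575],[179.5986,-28.2108,6.0707])]
def fk(q,k):
    h,a,b,c,e1,e2,sg,o1,o7=k; g=np.array(q)*[sg[0],1,sg[1],1,sg[2],1,sg[3]]
    z=lambda t:R.from_euler('z',t,degrees=True); y=lambda t:R.from_euler('y',t,degrees=True)
    r=z(g[0]+o1)*y(g[1]); p=np.array([0,0,h])+r.apply([e1,0,a]); r=r*z(g[2])*y(g[3]); p=p+r.apply([e2,0,b])
    r=r*z(g[4])*y(g[5]); p=p+r.apply([0,0,c]); return p,r*z(g[6]+o7)
def fitk():
    best=None
    for sg in itertools.product((1,-1),repeat=4):
        def f(x):
            out=[]
            for q,p,t in OBS:
                P,Q=fk(q,(*x[:6],sg,x[6]*50,x[7]*50)); out+=list((P-p)*10)+list((Q.inv()*R.from_euler('xyz',t,degrees=True)).as_rotvec())
            return np.array(out)
        for o in itertools.product((0,1.8,3.6,-1.8),repeat=2):
            r=least_squares(f,[.3,.4,.4,.2,0,0,*o],max_nfev=60)
            if best is None or r.cost<best[0]: best=(r.cost,r.x,sg)
    return best
if __name__=="__main__":
    c,x,sg=fitk(); print(c,x.round(4),sg); json.dump([*x[:6],sg,x[6]*50,x[7]*50],open("k.json","w"))
E
python3 fk.py
```

```text
0.002563185781991492 [ 2.4820e-01  5.5450e-01  3.6940e-01  3.1490e-01  8.0000e-04  1.6000e-03
 -3.9300e-02 -5.4345e+00] (-1, -1, -1, -1)
```

```bash
cat > ik.py <<'E'
from fk import *
K=json.load(open("k.json"))
LO=np.array([-178.69,-17.37,-77.05,15.02,-78.02,.78,-162.83]);HI=np.array([178.69,117.87,75.6,138.74,258.01,113.62,162.83])
def ik(p,r,q0,w=.002,m=2):
    f=lambda q:np.r_[(lambda P,Q:np.r_[(P-p)*1000,(Q.inv()*r).as_rotvec(degrees=True)*3])(*fk(q,K)),w*(q-q0)]
    s=least_squares(f,np.clip(q0,LO+m+.1,HI-m-.1),bounds=(LO+m,HI-m)); e=f(s.x)[:6]; return s.x,np.linalg.norm(e[:3]),np.linalg.norm(e[3:])/3
if __name__=="__main__":
    S=T([.4985,-.117,0,5.5],[.0235,0,.107])
    q0=np.array([34.7,23.7,-22.8,131.2,-78,.85,9.5]); q1=np.array([-20,15,25,125,-40,20,-30.])
    for lean in (25,20,15,10,5,0):
        p,r=wp(S,5.5,lean,.008)
        for q in (q0,q1,np.array([9,33,45,112,-70,50,17.])):
            x,a,b=ik(p,r,q); print(lean,x.round(0),round(a,1),round(b,1))
E
python3 ik.py
```

```text
25 [ 25.  30. -13. 127. -76.   3.   6.] 0.9 0.9
25 [ 25.  30. -13. 127. -76.   3.   6.] 0.9 0.9
25 [ 25.  30. -13. 127. -76.   3.   6.] 0.9 0.9
20 [ 10.  30.   7. 124. -58.  13. -14.] 0.0 0.0
20 [ 10.  30.   6. 124. -57.  13. -15.] 0.0 0.0
20 [ -8.  34.  34. 124. -76.  27.   4.] 0.0 0.0
15 [  1.  31.  18. 120. -46.  21. -27.] 0.0 0.0
15 [ -1.  32.  21. 120. -48.  22. -24.] 0.0 0.0
15 [-18.  38.  49. 120. -68.  38.  -6.] 0.0 0.0
10 [ -4.  33.  24. 116. -38.  29. -36.] 0.0 0.0
10 [ -6.  34.  28. 116. -41.  30. -33.] 0.0 0.0
10 [-21.  42.  54. 116. -61.  44. -14.] 0.0 0.0
5 [ -7.  35.  28. 112. -31.  35. -43.] 0.0 0.0
5 [-10.  36.  32. 112. -35.  37. -39.] 0.0 0.0
5 [-23.  45.  58. 112. -55.  50. -19.] 0.0 0.0
0 [ -8.  37.  30. 108. -27.  42. -48.] 0.0 0.0
0 [-12.  38.  35. 108. -31.  43. -43.] 0.0 0.0
0 [-24.  48.  61. 108. -51.  56. -24.] 0.0 0.0
```

```bash
python3 - <<'E'
from ik import *
S=T([.4985,-.117,0,5.5],[.0235,0,.107])
a,ra=wp(S,5.5,15,.008,.05); b,_=wp(S,5.5,15,.008)
q=np.array([34.7,23.7,-22.8,131.2,-77,1.8,9.5])
print(ik(a,ra,q)); 
r2=tool(17.2,15)
for x,z in((-.135,.05),(-.046,.02)): print(ik(st(x,0,z)+r2.apply([0,0,.007]),r2,np.array([-10,20,20,120,-40,25,-30.])))
plan([(a,ra,60,14),(b,ra,60,14)])
E
```

```text
(array([ -1.00833579,  25.86673403,  21.269628  , 119.43641053,
       -35.83890103,  26.79382192, -36.12810844]), np.float64(0.00011800554738932853), np.float64(0.00013287318637142853))
(array([-33.36446019,  14.92084998,  29.87720439, 110.095034  ,
       -16.05971703,  43.26892796, -67.41045229]), np.float64(5.805945665396327e-05), np.float64(5.996101369572572e-05))
(array([-33.02721044,  25.57459371,  31.85757429, 100.58202307,
       -24.04228167,  44.79398436, -62.65905755]), np.float64(4.668129956264875e-05), np.float64(5.046890657652358e-05))
# wp end row 3 [ 0.5113 -0.1158  0.1475] err mm [-0.3 -0.   0.1] deg 0.06
# wp end row 7 [ 0.5242 -0.1146  0.0992] err mm [-0.2  0.   0.1] deg 0.06
[[60,[0.15,-0.05,0.1],[0.0,-0.75,0.05]],[60,[0.2,0.0,0.1],[0.0,-0.7,0.0]],[60,[0.16,-0.06,0.08],[0.02,-0.76,0.04]],[60,[0.0,0.0,0.5],[0.0,0.0,0.0]],[60,[0.0,0.0,0.5],[0.0,0.0,0.0]],[60,[0.0,0.0,0.5],[0.0,0.0,0.0]],[60,[0.0,0.0,0.5],[0.0,0.0,0.0]]]
```

Call:
apply_moves:
  targets:
    - [60,[0.1,-0.05,0.05],[0,-0.5,0.05]]
    - [60,[0.15,0,0.1],[0,-0.5,0]]
    - [60,[0.15,0,0.1],[0,-0.6,0]]
    - [60,[0.1,-0.05,0.05],[0,-0.6,0.05]]
    - [60,[0,0,0],[0,0,0]]

```text
t: 35.95
eef_pos: [0.5131, -0.1138, 0.1448]
tcp_rot: [179.9, -16.9, 6.0]
contact_force: [0.3, 1.0, -0.5]
finger_gap: 0.0597
grasp_force: 0.0
```

```bash
sed -i 's/b_,ra=wp(S,5.5,30,.008); print()/b_,ra=wp(S,5.5,15,.008); print()/' s.py; python3 s.py
```

```text
t 35.95 loop st mm [-191.3 -191.1  -82.6] hang z 38.3 F [ 0.3  1.  -0.5] gap 59.7 j [ -5.  26.  26. 122. -45.  25. -27.]
[ 0.51306062 -0.11384366  0.14478563] [179.94512936 -16.86134532   5.9534881 ]
exp rows 262 320 loop [[316.30286432 274.14925639]]
252 - - | 260 - - | 268 [289 343] [289 342] | 276 [289 343] [290 341] | 284 [289 343] [289 341] | 292 [290 340] [290 338] | 300 [290 340] [291 338] | 308 [293 337] [295 334] | 316 [301 329] [303 325] | 324 - - | 
# wp end row 3 [ 0.5238 -0.1147  0.0991] err mm [0.2 0.2 0.2] deg 0.02
[[60,[0.0,0.0,0.6],[0.0,-0.1,0.0]],[60,[-0.05,0.05,0.65],[0.0,-0.1,0.05]],[60,[0.0,0.02,0.62],[-0.02,-0.1,0.0]]]
```

Joints are back in mid-range. I'll go in and grip the orange dipper.

Call:
apply_moves:
  targets:
    - [60,[0,0,0.6],[0,-0.1,0]]
    - [55,[-0.05,0.05,0.65],[0,-0.1,0.05]]
    - [50,[0,0,0.6],[0,-0.1,0]]
    - [45,[0,0,0],[0,0,0]]
    - [20,[0,0,0],[0,0,0]]
    - [20,[0,0,0],[0,0,0]]
    - [20,[0,0,0],[0,0,0]]
    - [20,[0,0,0],[0,0,0]]
    - [20,[0,0,0],[0,0,0]]

```text
t: 37.12
eef_pos: [0.5232, -0.1152, 0.099]
tcp_rot: [-179.7, -14.9, 5.3]
contact_force: [-0.1, -0.5, -0.8]
finger_gap: 0.0339
grasp_force: 30.0
```

```bash
python3 - <<'E'
from plan import *
o=stat(.008); print(o["eef_pos"],o["tcp_rot"],o["grasp_force"])
r=R.from_euler('xyz',o["tcp_rot"],degrees=True); r2=tool(17.2,15); p=o["eef_pos"]
past=-(0.107-p[2])/r.as_matrix()[2,2]; print("past",past)
def W(*L): return st(*L)+r2.apply([0,0,past])
plan([(p+[0,0,.03],r,20,12),(np.array([.50,-.08,.25]),r,20,24.5),(W(-.135,0,.055),r2,20,22)])
E
```

```text
t 37.125 loop st mm [-181.8 -195.4 -128.3] hang z 35.7 F [-0.1 -0.5 -0.8] gap 33.9 j [ -2.  32.  22. 121. -49.  22. -24.]
[ 0.52316106 -0.11520821  0.09898784] [-179.73496794  -14.94120049    5.30369564] 29.968344876542687
past 0.0082926145300751
# wp end row 3 [ 0.523  -0.1154  0.1287] err mm [0.2 0.1 0.3] deg 0.0
# wp end row 9 [ 0.5002 -0.0801  0.2502] err mm [-0.2  0.1 -0.2] deg 0.0
# wp end row 17 [0.51   0.0854 0.282 ] err mm [ 0.1  0.3 -0. ] deg 0.06
[[20,[0.1,0.0,-0.4],[0.0,0.0,0.0]],[20,[0.1,0.0,-0.35],[0.0,0.0,0.0]],[20,[0.1,0.0,-0.4],[0.0,0.0,0.0]],[20,[0.1,-0.25,-0.8],[0.0,0.0,0.0]],[20,[0.05,-0.25,-0.85],[0.0,0.0,0.0]],[20,[0.1,-0.25,-0.8],[0.0,0.0,0.0]],[20,[0.1,-0.25,-0.8],[0.0,0.0,0.0]],[20,[0.05,-0.25,-0.8],[0.0,0.0,0.0]],[20,[0.1,-0.26,-0.84],[0.0,0.0,0.0]],[20,[0.15,-0.8,-0.1],[0.05,0.0,-0.25]]]
[[20,[0.2,-0.85,-0.15],[0.05,0.0,-0.25]],[20,[0.2,-0.8,-0.1],[0.1,0.0,-0.2]],[20,[0.25,-0.8,-0.1],[0.05,0.0,-0.25]],[20,[0.2,-0.8,-0.1],[0.05,0.0,-0.25]],[20,[0.3,-0.8,-0.1],[0.05,0.0,-0.25]],[20,[0.25,-0.8,-0.05],[0.05,0.0,-0.25]],[20,[0.32,-0.78,-0.1],[0.06,0.0,-0.22]]]
```

Call:
apply_moves:
  targets:
    - [20,[0.1,0,-0.4],[0,0,0]]
    - [20,[0.1,0,-0.35],[0,0,0]]
    - [20,[0.1,0,-0.4],[0,0,0]]
    - [20,[0.1,-0.25,-0.8],[0,0,0]]
    - [20,[0.05,-0.25,-0.85],[0,0,0]]
    - [20,[0.1,-0.25,-0.8],[0,0,0]]
    - [20,[0.1,-0.25,-0.8],[0,0,0]]
    - [20,[0.05,-0.25,-0.8],[0,0,0]]
    - [20,[0.1,-0.25,-0.85],[0,0,0]]
    - [20,[0.15,-0.8,-0.1],[0.05,0,-0.25]]

```text
t: 38.38
eef_pos: [0.5016, -0.0615, 0.2561]
tcp_rot: [-179.9, -15.1, 6.7]
contact_force: [1.1, 1.1, -0.7]
finger_gap: 0.0338
grasp_force: 30.0
```

Call:
apply_moves:
  targets:
    - [20,[0.2,-0.85,-0.15],[0.05,0,-0.25]]
    - [20,[0.2,-0.8,-0.1],[0.1,0,-0.2]]
    - [20,[0.25,-0.8,-0.1],[0.05,0,-0.25]]
    - [20,[0.2,-0.8,-0.1],[0.05,0,-0.25]]
    - [20,[0.3,-0.8,-0.1],[0.05,0,-0.25]]
    - [20,[0.25,-0.8,-0.05],[0.05,0,-0.25]]
    - [20,[0.3,-0.8,-0.1],[0.05,0,-0.2]]
    - [20,[0,0,0],[0,0,0]]
    - [20,[0,0,0],[0,0,0]]

```text
t: 39.5
eef_pos: [0.5091, 0.0844, 0.2821]
tcp_rot: [179.9, -14.9, 17.0]
contact_force: [0.0, 0.2, -0.9]
finger_gap: 0.0338
grasp_force: 30.0
```

```bash
cat > chk.py <<'E'
from plan import *
import sys
past=.0083
o=stat(past); r=R.from_euler('xyz',o["tcp_rot"],degrees=True); L=o["eef_pos"]-r.apply([0,0,past]); print(o["tcp_rot"])
s=camera("scene"); 
try: sides([("scene",s)],"small",L)
except Exception as e: print(e)
sides([("scene",s)],"medium",st(-.028,0,-.0055)); sides([("scene",s)],"large",st(-.011,0,-.0105))
E
python3 chk.py; python3 - <<'E'
from plan import *
r2=tool(17.2,15)
def W(*L): return st(*L)+r2.apply([0,0,.0083])
plan([(W(-.105,0,.038),r2,20,18),(W(-.075,0,.027),r2,20,14),(W(-.0445,0,.0195),r2,20,13)])
E
```

```text
t 39.5 loop st mm [-136.4   -1.    55.1] hang z 23.5 F [ 0.   0.2 -0.9] gap 33.8 j [-43.  15.  41. 111. -19.  44. -65.]
[179.90246736 -14.94246111  17.01195088]
scene exp 350 373 181 230 seen 353 373 180 228
scene exp 369 407 219 278 seen 374 404 220 277
scene exp 362 413 224 297 seen 366 412 224 297
# wp end row 2 [0.5388 0.0944 0.265 ] err mm [-0.1  0.2 -0.1] deg 0.07
# wp end row 5 [0.5674 0.1033 0.2539] err mm [0.  0.2 0. ] deg 0.07
# wp end row 8 [0.5967 0.1123 0.2467] err mm [-0.2  0.1 -0.2] deg 0.07
[[20,[0.5,-0.05,0.5],[0.0,0.0,0.0]],[20,[0.54,0.0,0.48],[0.02,0.02,-0.04]],[20,[0.35,0.0,0.25],[0.0,0.0,0.0]],[20,[0.35,0.0,0.25],[0.0,0.0,0.0]],[20,[0.34,0.0,0.24],[0.0,0.0,0.0]],[20,[0.35,0.0,0.2],[0.0,0.0,0.0]],[20,[0.4,0.0,0.2],[0.0,0.0,0.0]],[20,[0.36,0.0,0.2],[0.0,0.0,0.0]]]
```

Call:
apply_moves:
  targets:
    - [20,[0.5,-0.05,0.5],[0,0,0]]
    - [20,[0.55,0,0.45],[0,0,0]]
    - [20,[0.35,0,0.25],[0,0,0]]
    - [20,[0.35,0,0.25],[0,0,0]]
    - [20,[0.35,0,0.25],[0,0,0]]
    - [20,[0.35,0,0.2],[0,0,0]]
    - [20,[0.4,0,0.2],[0,0,0]]
    - [20,[0.35,0,0.2],[0,0,0]]
    - [20,[0,0,0],[0,0,0]]

```text
t: 40.67
eef_pos: [0.5975, 0.114, 0.2467]
tcp_rot: [179.9, -14.9, 17.1]
contact_force: [-1.0, -0.6, -0.4]
finger_gap: 0.0336
grasp_force: 30.0
```

```bash
python3 chk.py
```

```text
t 40.675 loop st mm [-43.1   1.2  19.7] hang z -1.5 F [-1.  -0.6 -0.4] gap 33.6 j [-37.  27.  37. 101. -27.  45. -61.]
[179.90726141 -14.93377706  17.13164259]
scene exp 378 403 207 256 seen 380 404 206 256
scene exp 369 407 219 278 seen 374 406 220 277
scene exp 362 413 224 297 seen 366 412 225 296
```

Call:
apply_moves:
  targets:
    - [20,[-0.06,0,0.17],[0,0,0]]
    - [20,[-0.06,0,0.17],[0,0,0]]
    - [20,[-0.06,0,0.17],[0,0,0]]
    - [20,[-0.06,0,0.17],[0,0,0]]
    - [20,[0,0,0],[0,0,0]]
    - [20,[-0.01,0,0.05],[0,0,0]]
    - [20,[0,0,0],[0,0,0]]

```text
t: 41.6
eef_pos: [0.5959, 0.1133, 0.2279]
tcp_rot: [179.9, -15.0, 17.1]
contact_force: [-0.0, 0.1, -0.2]
finger_gap: 0.0338
grasp_force: 30.0
```

Call:
apply_moves:
  targets:
    - [20,[-0.01,0,0.04],[0,0,0]]
    - [20,[0,0,0],[0,0,0]]

```text
t: 41.85
eef_pos: [0.5958, 0.1133, 0.2267]
tcp_rot: [179.9, -14.9, 17.1]
contact_force: [-0.5, -0.3, -0.5]
finger_gap: 0.0334
grasp_force: 30.0
```

Call:
apply_moves:
  targets:
    - [20,[-0.01,0,0.04],[0,0,0]]
    - [20,[0,0,0],[0,0,0]]

```text
t: 42.1
eef_pos: [0.5958, 0.1133, 0.2257]
tcp_rot: [179.9, -14.9, 17.1]
contact_force: [0.7, -0.1, -0.2]
finger_gap: 0.0336
grasp_force: 30.0
```

```bash
python3 chk.py
```

```text
t 42.1 loop st mm [-45.    1.   -1.3] hang z -1.0 F [ 0.7 -0.1 -0.2] gap 33.6 j [-36.  28.  35. 103. -28.  42. -59.]
[179.92515807 -14.94751201  17.09122266]
scene exp 377 402 215 263 seen 378 402 214 262
scene exp 369 407 219 278 seen 374 406 220 277
scene exp 362 413 224 297 seen 366 412 225 297
```

Call:
apply_moves:
  targets:
    - [20,[-0.01,0,0.04],[0,0,0]]
    - [20,[0,0,0],[0,0,0]]

```text
t: 42.4
eef_pos: [0.5963, 0.1133, 0.2252]
tcp_rot: [179.9, -15.0, 17.1]
contact_force: [-0.0, 0.3, 0.0]
finger_gap: 0.0338
grasp_force: 30.0
```

Call:
apply_moves:
  targets:
    - [20,[-0.01,0,0.03],[0,0,0]]
    - [20,[0,0,0],[0,0,0]]

```text
t: 42.65
eef_pos: [0.5964, 0.1133, 0.225]
tcp_rot: [179.9, -15.1, 17.1]
contact_force: [-2.0, 0.5, 5.6]
finger_gap: 0.0335
grasp_force: 30.0
```

The loop bears on the bar with about 6 N. I'll release it and retreat.

Call:
apply_moves:
  targets:
    - [40,[0,0,0],[0,0,0]]
    - [60,[0,0,0],[0,0,0]]
    - [60,[0,0,0],[0,0,0]]
    - [60,[0,0,0],[0,0,0]]
    - [60,[0,0,-0.2],[0,0,0]]
    - [60,[0,0,-0.5],[0,0,0]]
    - [60,[-0.2,0,-0.8],[0,0,0]]
    - [60,[-0.3,0,-0.8],[0,0,0]]
    - [60,[-0.5,0,-0.8],[0,0,0]]
    - [60,[-0.5,0,-0.8],[0,0,0]]

```text
t: 43.9
eef_pos: [0.5361, 0.0947, 0.3102]
tcp_rot: [180.0, -15.0, 17.1]
contact_force: [-0.8, 0.5, -0.5]
finger_gap: 0.0602
grasp_force: 0.0
```

Call:
apply_moves:
  targets:
    - [60,[-0.6,0,-0.8],[0,0,0]]
    - [60,[-0.6,0,-0.8],[0,0,0]]
    - [60,[-0.4,0,-0.4],[0,0,0]]
    - [60,[0,0,0],[0,0,0]]
    - [60,[0,0,0],[0,0,0]]
    - [60,[0,0,0],[0,0,0]]

```text
t: 44.65
eef_pos: [0.4879, 0.0805, 0.3458]
tcp_rot: [179.9, -14.9, 17.1]
contact_force: [0.1, 0.0, -0.3]
finger_gap: 0.0601
grasp_force: 0.0
```

```bash
python3 - <<'E'
from plan import *
from fit import mask,render
import pickle
stat(.0083)
s=camera("scene");t=camera("top")
V=[("scene",s),("top",t)]
for n,L in(("small",st(-.0445,0,-.0012)),("medium",st(-.028,0,-.0055)),("large",st(-.011,0,-.0105))): print(n); sides(V,n,L)
# bystander movement: difference of frames in windows
t0,s0=pickle.load(open("c0.pkl","rb"))
for nm,(x0,y0,x1,y1) in dict(soap=(165,235,200,265),lotion=(266,165,295,195),tumbler=(408,200,445,237)).items():
    print(nm,np.abs(t0["pixels"][y0:y1,x0:x1].astype(int)-t["pixels"][y0:y1,x0:x1]).mean().round(1))
print("ref",np.abs(t0["pixels"][140:165,350:400].astype(int)-t["pixels"][140:165,350:400]).mean())
E
```

```text
t 44.65 loop st mm [-157.7    1.6  118.8] hang z 29.3 F [ 0.1  0.  -0.3] gap 60.1 j [-48.   9.  44. 107. -12.  53. -72.]
small
scene exp 376 402 215 263 seen 382 402 216 263
top exp 225 250 227 254 seen 217 257 219 250
medium
scene exp 369 407 219 278 seen 374 405 220 277
top exp 222 258 220 262 seen 222 256 219 257
large
scene exp 362 413 224 297 seen 366 413 224 297
top exp 220 266 213 269 seen 220 265 213 267
soap 6.9
lotion 7.6
tumbler 7.5
ref 9.536
```

```bash
python3 -c "
from station import *
print(job_done())"
```

```text
the job is handed in; nothing more can be done
None
```

I hung all three dippers on the hook, largest first and cups away from the post. The job is handed in at about 45 s; the last camera measurements showed each hanging where planned, one cup in the next, with the bottles and tumbler unmoved, but the verdict wasn't shown.

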